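# Pack gudgeon pins into the transport case and lock the stop

### The job

Pack the loose gudgeon pins from the parts tray into their transport case. First raise the red cam lever to free the sliding stop and draw the stop back out of the way, then lay every pin in a cradle of its own, slide the stop up snug so that the pins lie against the end plate at the far end of the case with no more than about 3 mm of end play, and clamp it there by pressing the lever down flat. Then shut the clear lid, swing the hasp flat over the lid's staple, and do not disturb the sockets, tablet and spanner lying around.

Things in the scene. Friction and masses are not known exactly. Their poses are not given: they have to be found in the camera images.
- case: grey transport case, fixed, open on top while its lid is up: 200 x 268 mm (x, y), walls 8 mm thick, 66 mm high, inner floor 8 mm up. Origin: centre of its underside; x points away from the robot (yaw within 0.12 rad), y to its left. All x, y and heights given below are in this frame. Inner faces: near wall x = -92, side walls y = -126, +126; an aluminium end plate 50 mm high has its face at x = +72 mm.
- cradle1 (a point): where the middle of a pin lies when it rests in cradle 1 and touches the end plate: x = 38, y = -86, height 29 mm. The cradles run along x: each is a pair of V notches (90 degrees, 28 mm wide at the top, 14 mm deep) in two blue cross ribs.
- cradle2 (a point): where the middle of a pin lies when it rests in cradle 2 and touches the end plate: x = 38, y = -36, height 29 mm. The two blue ribs are 6 mm thick, at x = 11 and 65 mm, tops at height 26 mm; between them 48 mm are free for fingers, down to the floor.
- cradle3 (a point): where the middle of a pin lies when it rests in cradle 3 and touches the end plate: x = 38, y = 36, height 29 mm. A flat steel rail for the stop, 8 mm wide, stands on edge on the floor along y = 0, from the near wall to x = -2 mm, top at height 45 mm.
- cradle4 (a point): where the middle of a pin lies when it rests in cradle 4 and touches the end plate: x = 38, y = 86, height 29 mm. Any pin may go in any cradle.
- stop (a joint): sliding stop (m) on the steel rail along y = 0: carriage with an aluminium cross bar 200 mm long in y, 12 mm thick, from height 28 to 44 mm, passing over the ribs. 0 = fully back (near wall), grows to +x, limit 0.065. Starts clamped at 0.045 to 0.06, too far forward for these pins to fit. Free, it slides with about 2 N plus the friction of the pins it pushes; clamped, it holds over 20 N.
- stop_face (a point): middle of the cross bar's working (+x) face, height 36 mm, at x = -31 mm + the stop's value. It just touches pins that lie against the end plate when the stop's value is 0.035. The stop is easily moved by gripping the upright lever.
- lever (a joint): red cam lever on the stop's carriage (rad): 0 = flat along +y, stop clamped; above about 1.35 = stop free; 1.57 = upright; limit 1.7; stays where left. Pivot axis along x, at y = 0, height 54 mm, 46 mm to -x of the bar's working face. Raising it or pressing it flat takes 4 to 8 N at the knob as the cam bites. Raised, it stands above the rim and the lid cannot shut.
- lever_grip (a point): centre of the red ball knob at the lever's end, 20 mm in diameter, 60 mm from the pivot. Pinched lightly along case x (20 to 40 N) it turns between the fingers as the lever swings. Flat, its centre is at height 54 mm; the cross bar begins 34 mm to +x of it, and beside and below it is free space down to the floor.
- lid (a joint): clear lid with grey rim (rad): 0 = shut flat on the case; starts open at 1.6 to 1.78 (upright, leaning slightly away from the robot), limit 1.85. 268 mm wide, 200 mm from hinge to free edge, 6 mm thick. Stiff hinge: it stays where it is left; 2 to 4 N at the free edge moves it.
- lid_hinge (a point): middle of the lid's hinge line, which runs along y on top of the far wall: x = 100 mm, y = 0, height 69 mm (mid thickness of the lid).
- lid_edge (a point): middle of the lid's free edge, 200 mm from the hinge. The staple, a steel loop 12 mm high, stands on the lid's upper face 32 mm in from this edge, at y = 0; the hasp comes to lie over it.
- hasp (a joint): steel hasp on the near wall (rad): 0 = flat on the shut lid, over the staple; starts thrown back towards the robot at 1.75 to 2.1 (1.57 = upright), limit 2.3. Stays where it is left; about 1 N at its tip moves it. Strap 62 mm long, 32 mm wide (y), 3 mm thick.
- hasp_hinge (a point): middle of the hasp's hinge line, which runs along y: x = -108 mm, y = 0, height 74.5 mm.
- hasp_tip (a point): the free end of the hasp, 62 mm from its hinge.
- tray: flat parts tray, black rubber with red rim, fixed, 150 x 270 mm (its x, y). Origin: centre of the underside; floor 3 mm thick. Three ribs along x at y = -50, 0 and +50 mm part it into bays; pins start near y = -75, -25, +25, +75 mm. Ribs and the rims across x stand 4 mm above the floor; beyond y = -95 and +95 mm the floor slopes up at 15 degrees to end lips 24 mm above the table.
- pin1_mid (a point): gudgeon pin 1 (three or all four pins are present): a bright steel round pin with a dark bore, 24 mm in diameter, 68 mm long, 150 g; this point is its middle, on its axis; its own x axis runs along the pin. At first it lies in a bay of the tray, roughly along the tray's x.
- pin2_mid (a point): gudgeon pin 2 (three or all four pins are present): a bright steel round pin with a dark bore, 24 mm in diameter, 68 mm long, 150 g; this point is its middle, on its axis; its own x axis runs along the pin. At first it lies in a bay of the tray, roughly along the tray's x.
- pin3_mid (a point): gudgeon pin 3 (three or all four pins are present): a bright steel round pin with a dark bore, 24 mm in diameter, 68 mm long, 150 g; this point is its middle, on its axis; its own x axis runs along the pin. At first it lies in a bay of the tray, roughly along the tray's x.
- pin4_mid (a point): gudgeon pin 4 (three or all four pins are present): a bright steel round pin with a dark bore, 24 mm in diameter, 68 mm long, 150 g; this point is its middle, on its axis; its own x axis runs along the pin. At first it lies in a bay of the tray, roughly along the tray's x.
- socket_a: bystander: a dark deep socket standing upright, 36 mm in diameter, 82 mm high; origin at the centre of its foot
- socket_b: bystander: a dark deep socket standing upright, 30 mm in diameter, 75 mm high; origin at the centre of its foot
- tablet: bystander: a rugged tablet lying flat, 200 x 130 x 18 mm; origin at the centre of its underside
- spanner: bystander: a steel spanner lying flat, 200 mm long; origin at the centre of its underside
Not all that is in view belongs to the job. What is shaped like the part that bears pin2_mid but purple is not meant. Leave any green look-alike of the part that bears pin4_mid alone.

How it is judged:
On the way, in this order (a step that is already met when the one before it is completed fails the run):
1. the stop is freed (lever raised) and drawn back (value of joint lever above 1 rad and value of joint stop below 0.033 m), for 0.2 s.
2. every pin lies in a cradle of its own (x of pin1_mid in the frame of case between 0.01 and 0.044 m and z of pin1_mid in the frame of case between 0.024 and 0.034 m and (y of pin1_mid in the frame of case between -0.091 and -0.081 m or y of pin1_mid in the frame of case between -0.041 and -0.031 m or y of pin1_mid in the frame of case between 0.031 and 0.041 m or y of pin1_mid in the frame of case between 0.081 and 0.091 m) and angle between the x axis of each of pin1_mid, pin2_mid, pin3_mid, pin4_mid and the x axis of case, either way round below 0.12 rad and x of pin2_mid in the frame of case between 0.01 and 0.044 m and z of pin2_mid in the frame of case between 0.024 and 0.034 m and (y of pin2_mid in the frame of case between -0.091 and -0.081 m or y of pin2_mid in the frame of case between -0.041 and -0.031 m or y of pin2_mid in the frame of case between 0.031 and 0.041 m or y of pin2_mid in the frame of case between 0.081 and 0.091 m) and x of pin3_mid in the frame of case between 0.01 and 0.044 m and z of pin3_mid in the frame of case between 0.024 and 0.034 m and (y of pin3_mid in the frame of case between -0.091 and -0.081 m or y of pin3_mid in the frame of case between -0.041 and -0.031 m or y of pin3_mid in the frame of case between 0.031 and 0.041 m or y of pin3_mid in the frame of case between 0.081 and 0.091 m) and x of pin4_mid in the frame of case between 0.01 and 0.044 m and z of pin4_mid in the frame of case between 0.024 and 0.034 m and (y of pin4_mid in the frame of case between -0.091 and -0.081 m or y of pin4_mid in the frame of case between -0.041 and -0.031 m or y of pin4_mid in the frame of case between 0.031 and 0.041 m or y of pin4_mid in the frame of case between 0.081 and 0.091 m)), for 0.3 s.
3. the stop is snug against the pins and clamped, lever flat (value of joint stop between 0.0305 and 0.039 m and value of joint lever below 0.15 rad), for 0.2 s.
4. the lid is shut (value of joint lid below 0.06 rad), for 0.2 s.
5. the hasp lies flat over the staple (value of joint hasp below 0.12 rad), for 0.2 s.
At the end, for the whole second after the job is handed in: Each present pin rests in its own cradle (within 5 mm of its line, middle 24 to 34 mm high, 33.5 to 41 mm to +x of the case centre); stop at 30.5 to 39 mm, so at most 4.5 mm end play; lever flat (under 0.15 rad), lid shut (under 0.06), hasp flat over the staple (under 0.12) (all of step 3 and x of pin1_mid in the frame of case between 0.0335 and 0.041 m and z of pin1_mid in the frame of case between 0.024 and 0.034 m and (y of pin1_mid in the frame of case between -0.091 and -0.081 m or y of pin1_mid in the frame of case between -0.041 and -0.031 m or y of pin1_mid in the frame of case between 0.031 and 0.041 m or y of pin1_mid in the frame of case between 0.081 and 0.091 m) and angle between the x axis of each of pin1_mid, pin2_mid, pin3_mid, pin4_mid and the x axis of case, either way round below 0.12 rad and x of pin2_mid in the frame of case between 0.0335 and 0.041 m and z of pin2_mid in the frame of case between 0.024 and 0.034 m and (y of pin2_mid in the frame of case between -0.091 and -0.081 m or y of pin2_mid in the frame of case between -0.041 and -0.031 m or y of pin2_mid in the frame of case between 0.031 and 0.041 m or y of pin2_mid in the frame of case between 0.081 and 0.091 m) and x of pin3_mid in the frame of case between 0.0335 and 0.041 m and z of pin3_mid in the frame of case between 0.024 and 0.034 m and (y of pin3_mid in the frame of case between -0.091 and -0.081 m or y of pin3_mid in the frame of case between -0.041 and -0.031 m or y of pin3_mid in the frame of case between 0.031 and 0.041 m or y of pin3_mid in the frame of case between 0.081 and 0.091 m) and x of pin4_mid in the frame of case between 0.0335 and 0.041 m and z of pin4_mid in the frame of case between 0.024 and 0.034 m and (y of pin4_mid in the frame of case between -0.091 and -0.081 m or y of pin4_mid in the frame of case between -0.041 and -0.031 m or y of pin4_mid in the frame of case between 0.031 and 0.041 m or y of pin4_mid in the frame of case between 0.081 and 0.091 m) and value of joint lid below 0.06 rad and value of joint hasp below 0.12 rad); the robot touches nothing.
It fails at once if the socket a is moved more than 3 cm or knocked over (distance of socket_a from where it was at the start of the episode above 0.03 m or angle between socket_a's own z axis and vertical above 0.5 rad).
It fails at once if the socket b is moved more than 3 cm or knocked over (distance of socket_b from where it was at the start of the episode above 0.03 m or angle between socket_b's own z axis and vertical above 0.5 rad).
It fails at once if the tablet is moved more than 3 cm (distance of tablet from where it was at the start of the episode above 0.03 m).
It fails at once if the spanner is moved more than 3 cm (distance of spanner from where it was at the start of the episode above 0.03 m).
Of pin1, pin2, pin3, pin4 only 3 to 4 are there at a start; the rules pass over those that are not, and their reading is None.
At some moment in a run one of pin1, pin2, pin3, pin4 may be knocked a few centimetres aside while the robot is not near it.
Once in a run the grip may slacken for a moment while it holds something.
It also fails if it takes over 208 s, if anything falls off the work surface, if the arm or the gripper's body presses on something with over 40 N, if the wrist force passes 120 N, or if a joint passes its speed limit or range.

### The arm

A 6-joint arm with a two-finger parallel gripper is mounted at the origin on the work surface. World frame = base frame: x ahead of the robot, y to its left, z up, the work surface at z = 0. Lengths are in m, angles in rad, forces in N, time in s.
With the tool pointing down it reaches from about 0.375 to 0.9 m from the base axis. Payload 3.1 kg.
Tool frame: the origin (TCP) lies on the centre line of the jaws, within the pads' length; the fingertips stand 25 mm ahead of it and the grasp point (between the pads) lies 6 mm ahead of it; x points along the fingers, y is the direction in which the jaws open and shut, and the axes are right-handed (so a half turn about x gives the same grasp; the last joint's range is limited). The gripper opens to 87 mm and grips with 3 to 60 N. Pads are 19 mm wide; open, the fingers measure 117 mm over their backs; the gripper's body (75 mm by 190 mm) begins 51 mm behind the grasp point.
Start: joints at [1.091, 0.527, 1.433, -0, 1.181, -0.178], TCP at [0.186, 0.597, 0.21] pointing down, gripper open.
Joint ranges: [-3.08, 3.08], [-0.75, 2.2], [0.22, 2.44], [-1.43, 4.57], [0, 2.65], [-2.85, 2.85]. Speed limits (rad/s): [2.79, 2.79, 3.14, 3.14, 3.14, 3.14].

### API

Orientations are given as a unit quaternion [x, y, z, w].
In Python, from rig import robot gives the robot as it stands. The module is installed in compiled form; this text tells all that it offers.
- The arm moves only by the tool move_arm, never from a script. Its argument "commands" is a list of rows, each a list of 5 numbers: the gripper's target within -1 to 1 (shut at 1, half-way at 0, fully open at -1), then the shift along the tool's x, y, z in mm, then the turn about the tool's x in degrees. A call has 1 to 8 rows; each row is the pose to reach, as a shift and turn from the pose commanded when the call began, along the tool's axes at that moment; what a row does not reach only later rows make up. A row lasts 1/12 s, in which the tool goes at most 41.7 mm and 7.16 degrees, less where a joint would pass 70% of its speed; a pose out of reach is approached as far as the arm can. A call with a gripper value outside its range is refused whole. The fingers move at their own pace and stop on an object; "newtons" is the grip in N (left out, the last holds). Time passes only in rows, so rows that repeat a pose let the fingers close. It gives the time, the measured TCP pose, the force and the opening at its end, in the units of the state.
- robot.get_obs(): the state, without advancing time (a new reading comes with each control period).
- robot.camera(name): name is "scene" or "top" or "wrist"; returns a dict with "image" (420x560x3 uint8, red, green, blue), "fx", "fy", "cx", "cy" (pixels), "xyz" and "rotation" of the camera in the world; the wrist camera has in their place "tool_from_camera" (4x4, takes a point from camera to tool coordinates, whose origin is the TCP and whose axes are the tool frame's). Camera axes: x right, y down, z forward; pixel columns grow to the right and rows downward; lengths in m; the calibration is good to about 2 mm. A picture is of the moment at which its call begins: read the wrist's pose just before it. There is no depth.
- robot.hand_in(): hands the job in, once; it reports no verdict.
Trained networks look in a picture, given as the dict that the camera call returned (one of the last four; its "shot" number tells which), for a name from the list of things; names that differ only in an ending like _2 or _b are one class to them, and where a whole thing is asked for, a point or a joint stands for the part that bears it (a point fixed in the world has none). Each returns a list of dicts, best first, with "p" (0 to 1); they miss things now and then, are a little off and sometimes report something else, mostly with a low value. They report only what shows in the picture. A call takes as long as a camera call. They do not tell look-alikes from the thing itself.
- robot.regions_of(picture, name): "pixels" (420x560 bool, what is visible of it) and "bbox" ([left, top, right, bottom] in pixels, round what is visible of it).
The state is a dict: "time": time; "q": joint angles; "joint_velocities": joint speeds; "joint_torque": joint torques, N m; "position": TCP position; "tool_rot": TCP orientation; "ft_force": force on the tool from outside, world axes, zero at the start; "moment": the same for the moment, N m; "grip_width": finger opening in m.
Only numpy, scipy, OpenCV 4.12 (cv2) and the standard library are available. Lean on these libraries where they do the work, as an engineer would, in place of code of your own. Each camera call takes 0.05 s, during which the arm holds its last target.

## Working session

There is one attempt and no reset: what is moved stays moved. The work goes in short steps, Python scripts to look and compute and a tool call to move; the robot and the scene stay as the last step left them, time stands still between calls to the robot, and variables do not carry over. Pictures are saved under pics/ and viewed, and the job is handed in when it is done.

Besides the shell and the picture viewer there is one more tool, called after ">>>" by a JSON object that holds its "api" and its "payload". move_arm: Moves the arm, as the interface text tells. Its arguments: {"type":"object","properties":{"commands":{"type":"array","items":{"type":"array","items":{"type":"number"}}},"newtons":{"type":"number"}},"required":["commands"]}

```bash
ls; mkdir -p pics; python3 - <<'E'
from rig import robot
import cv2
o=robot.get_obs(); print(o)
for n in ["scene","top","wrist"]:
    c=robot.camera(n); cv2.imwrite(f"pics/{n}0.png",c["image"][:,:,::-1])
    print(n,{k:v for k,v in c.items() if k!="image"})
E
```

```text
pics
{'time': 0.0, 'q': array([ 1.09047355e+00,  5.28455995e-01,  1.43392640e+00, -1.39950619e-05,
        1.18140605e+00, -1.78512776e-01]), 'joint_velocities': array([ 8.21976326e-04, -1.02910901e-03, -3.09902934e-05, -1.45544360e-03,
        1.68620413e-03,  4.38434018e-04]), 'joint_torque': array([ 4.67739119e-04, -4.40041888e+01, -1.76588684e+01,  6.31766533e-02,
        5.81886142e-02, -1.81299079e-04]), 'position': array([0.18539909, 0.59605472, 0.20907027]), 'tool_rot': array([ 0.10556343,  0.69931749, -0.10703556,  0.69882387]), 'ft_force': array([-0.21272001,  0.58346134, -0.08555216]), 'moment': array([-0.06625898, -0.04202423,  0.01630473]), 'grip_width': 0.08725019762771614}
scene {'fx': 418.07758650201026, 'fy': 418.07758650201026, 'cx': 281.97495457556397, 'cy': 209.59899585624638, 'xyz': array([ 1.06236833, -0.42236647,  0.87530955]), 'rotation': array([ 0.86876608,  0.36852211, -0.13696893, -0.30112534]), 'shot': 1}
top {'fx': 517.5574466046837, 'fy': 517.5574466046837, 'cx': 280.7461441933547, 'cy': 206.18919845978374, 'xyz': array([0.41583741, 0.02317997, 1.25696913]), 'rotation': array([ 0.71485965, -0.69592115,  0.0493303 , -0.04728589]), 'shot': 2}
wrist {'fx': 324.59406157600574, 'fy': 324.59406157600574, 'cx': 280.14088597476837, 'cy': 210.19960765126223, 'tool_from_camera': array([[ 1.28164530e-04, -2.55884632e-01,  9.66707318e-01,
        -1.75663215e-01],
       [ 9.99999918e-01, -3.38882134e-04, -2.22279532e-04,
         1.19771874e-03],
       [ 3.84477755e-04,  9.66707267e-01,  2.55884567e-01,
        -7.05336263e-02],
       [ 0.00000000e+00,  0.00000000e+00,  0.00000000e+00,
         1.00000000e+00]]), 'shot': 3}
```

View pics/scene0.png

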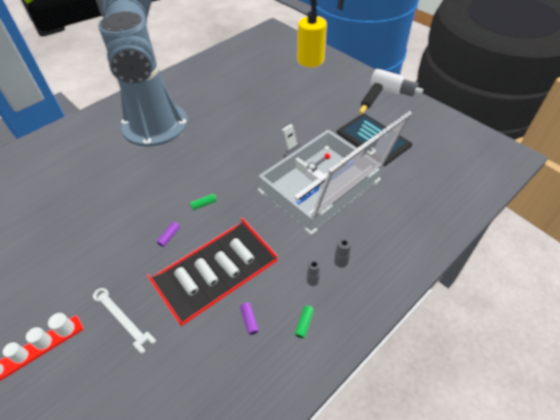

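View pics/top0.png

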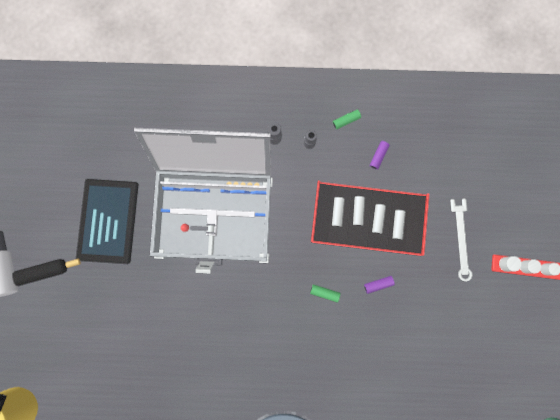

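View pics/wrist0.png

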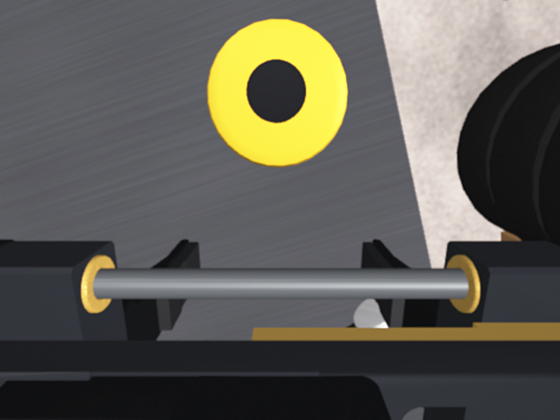

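```bash
cat > h.py <<'E'
import numpy as np, cv2
from scipy.spatial.transform import Rotation as R
from rig import robot
def cam(name):
    o=robot.get_obs() if name=="wrist" else None
    c=robot.camera(name)
    if name=="wrist":
        T=np.eye(4); T[:3,:3]=R.from_quat(o["tool_rot"]).as_matrix(); T[:3,3]=o["position"]
        M=T@c["tool_from_camera"]
        c["R"]=M[:3,:3]; c["t"]=M[:3,3]
    else:
        c["R"]=R.from_quat(c["rotation"]).as_matrix(); c["t"]=np.array(c["xyz"])
    return c
def proj(c,P):
    P=np.atleast_2d(P); p=(P-c["t"])@c["R"]
    return np.c_[c["fx"]*p[:,0]/p[:,2]+c["cx"], c["fy"]*p[:,1]/p[:,2]+c["cy"]]
def onz(c,uv,z):
    uv=np.atleast_2d(uv).astype(float)
    d=np.c_[(uv[:,0]-c["cx"])/c["fx"],(uv[:,1]-c["cy"])/c["fy"],np.ones(len(uv))]@c["R"].T
    s=(z-c["t"][2])/d[:,2]
    return c["t"]+d*s[:,None]
def save(c,name,box=None,k=1):
    im=c["image"][:,:,::-1]
    if box: im=im[box[1]:box[3],box[0]:box[2]]
    if k!=1: im=cv2.resize(im,None,fx=k,fy=k,interpolation=cv2.INTER_CUBIC)
    cv2.imwrite(f"pics/{name}.png",im)
E
python3 - <<'E'
from h import *
c=cam("top")
save(c,"t1",(130,120,290,280),4); save(c,"t2",(300,100,440,300),3)
for n in ["pin1_mid","case","tray","socket_a","lever"]:
    for r in robot.regions_of(c,n):
        print(n,round(r["p"],2),r["bbox"],r["pixels"].sum())
E
```

```text
pin1_mid 0.77 [393.0, 211.4, 404.2, 241.2] 287
pin1_mid 0.71 [179.7, 220.6, 211.4, 232.5] 175
case 0.72 [131.4, 127.2, 272.4, 275.8] 15621
case 0.21 [333.5, 199.7, 345.9, 226.1] 217
tray 0.66 [310.5, 183.6, 429.4, 256.3] 5701
socket_a 0.61 [302.6, 130.9, 317.2, 147.5] 180
socket_a 0.47 [267.0, 125.9, 283.6, 144.6] 276
lever 0.69 [181.0, 222.9, 212.8, 232.1] 110
```

View pics/t1.png

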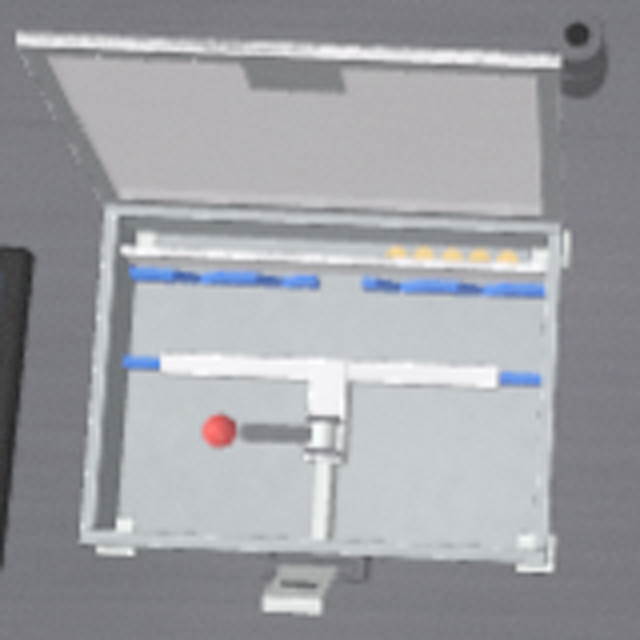

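View pics/t2.png

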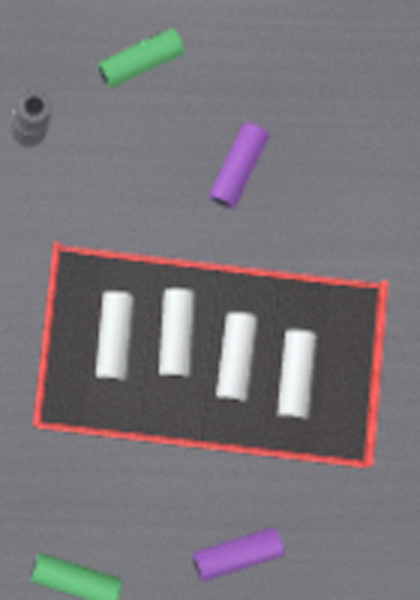

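```bash
cat >> h.py <<'E'
def Tc(p): # case pose (x,y,yaw)->func
    x,y,a=p; c,s=np.cos(a),np.sin(a)
    return lambda P: np.atleast_2d(P)@np.array([[c,s,0],[-s,c,0],[0,0,1]])+[x,y,0]
E
cat > fit.py <<'E'
from h import *
from scipy.optimize import least_squares
c=cam("top")
Pc=np.array([[100,134,66],[-100,134,66],[-100,-134,66],[100,-134,66]])/1000
uv=np.array([[107,205],[82,543],[549,555],[561,226]])/4+[130,120]-.375
f=lambda p:(proj(c,Tc(p)(Pc))-uv).ravel()
r=least_squares(f,[.5,.2,0]); print(r.x,r.fun.reshape(-1,2)*4)
T=Tc(r.x)
box=(130,120,290,280)
im=cv2.resize(c["image"][box[1]:box[3],box[0]:box[2],::-1],None,fx=4,fy=4,interpolation=cv2.INTER_CUBIC)
def dr(P,col):
    q=((proj(c,T(np.array(P)/1000))-box[:2]+.375)*4).astype(np.int32); cv2.polylines(im,[q],False,col,1)
dr([[100,134,66],[-100,134,66],[-100,-134,66],[100,-134,66],[100,134,66]],(0,0,255))
dr([[92,126,66],[-92,126,66],[-92,-126,66],[92,-126,66],[92,126,66]],(0,255,0))
dr([[11,-126,26],[11,126,26]],(0,255,255)); dr([[65,-126,26],[65,126,26]],(0,255,255))
dr([[72,-126,50],[72,126,50]],(255,0,255)); dr([[-92,0,45],[-2,0,45]],(0,255,255))
cv2.imwrite("pics/fit.png",im)
k=onz(c,np.array([220,431])/4+[130,120]-.375,.054)
a=r.x[2]; d=(k[0,:2]-r.x[:2]); print("knob case",d@np.array([[np.cos(a),-np.sin(a)],[np.sin(a),np.cos(a)]]))
E
python3 fit.py
```

```text
[ 0.55552936  0.18324253 -0.00909987] [[-1.57981535 -2.4764376 ]
 [-0.50645039  2.10195015]
 [ 0.34769598  6.93011542]
 [ 1.75173329 -7.04090038]]
knob case [-0.0306063   0.06104161]
```

View pics/fit.png

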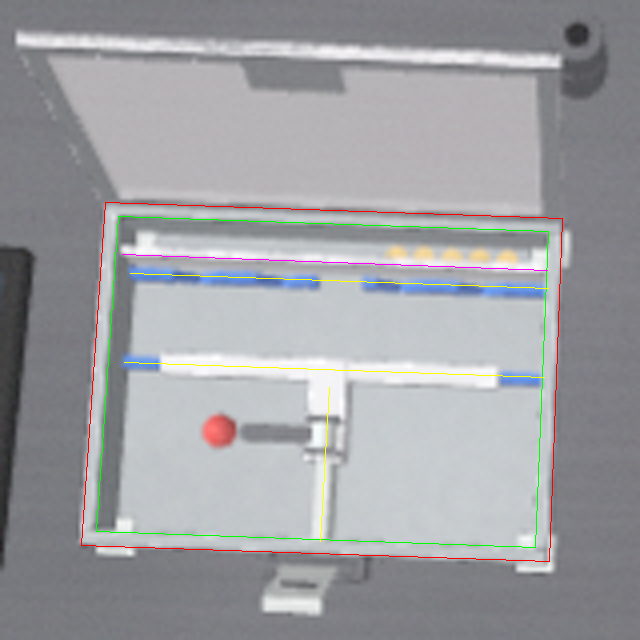

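```bash
python3 - <<'E'
from h import *
o=robot.get_obs()
print(o["time"],o["position"].round(4)); print(R.from_quat(o["tool_rot"]).as_matrix().round(3))
c=cam("top")
b=np.load("x.npy") if 0 else None
# pins by brightness in tray
im=c["image"]; hsv=cv2.cvtColor(im,cv2.COLOR_RGB2HSV)
m=((hsv[...,2]>120)&(hsv[...,1]<60)).astype(np.uint8); 
mm=np.zeros_like(m); mm[188:250,318:424]=1
n,l,st,ce=cv2.connectedComponentsWithStats(m*mm)
for i in range(1,n):
    if st[i,4]<100: continue
    pts=np.argwhere(l==i)[:,::-1]
    W=onz(c,pts,.018)[:,:2]
    mu=W.mean(0); u,s,v=np.linalg.svd(W-mu); d=v[0]*np.sign(v[0,0])
    pr=(W-mu)@v.T
    print(st[i],mu.round(4),"yaw",np.arctan2(d[1],d[0]).round(3),np.ptp(pr,axis=0).round(4))
for n,uv in [("trayTL",(300+57/3,100+247/3)),("TR",(300+384/3,100+285/3)),("BL",(300+37/3,100+427/3)),("BR",(300+370/3,100+465/3))]: print(n,onz(c,uv,.01).round(4))
for n,uv in [("sockA",(274.5,129)),("sockB",(310.5,135))]: print(n,onz(c,uv,.08).round(3))
E
```

```text
0.5 [0.1857 0.5967 0.21  ]
[[-0.     0.297  0.955]
 [-0.     0.955 -0.297]
 [-1.    -0.    -0.   ]]
[379 188  45   6 143] [ 0.6357 -0.2845] yaw 1.537 [0.1072 0.0126]
[332 197  12  30 295] [ 0.5781 -0.1156] yaw -0.083 [0.0708 0.0248]
[353 196  12  29 295] [ 0.5821 -0.1655] yaw -0.065 [0.0701 0.0248]
[372 204  14  30 299] [ 0.5639 -0.2142] yaw -0.137 [0.0713 0.0249]
[392 210  13  30 299] [ 0.5505 -0.2623] yaw -0.11 [0.0707 0.0247]
[318 244  44   6 151] [ 0.4903 -0.1078] yaw 1.538 [0.1033 0.0124]
trayTL [[ 0.6489 -0.0702  0.01  ]]
TR [[ 0.6248 -0.337   0.01  ]]
BL [[ 0.5016 -0.0566  0.01  ]]
BR [[ 0.4784 -0.3239  0.01  ]]
sockA [[0.76  0.041 0.08 ]]
sockB [[ 0.748 -0.043  0.08 ]]
```

```bash
cat >> h.py <<'E'
CASE=(0.5545,0.1832,-0.009)
def go(x,y,z,th):
    o=robot.get_obs(); M=R.from_quat(o["tool_rot"]).as_matrix()
    t0=np.degrees(np.arctan2(M[1,2],M[0,2]))
    d=M.T@(np.array([x,y,z])-o["position"])*1000
    tu=-(th-t0); tu=(tu+180)%360-180
    print("t",round(o["time"],2),"pos",o["position"].round(4),"th",t0.round(2),"q6",o["q"][5].round(2),"w",round(o["grip_width"]*1000,1),"F",o["ft_force"].round(1))
    print("  MOVE",d.round(1),"turn",tu.round(1),"rows",max(np.linalg.norm(d)/41.7,abs(tu)/7.16).round(1))
def cw(x,y,z): return Tc(CASE)(np.array([x,y,z])/1000)[0]
E
python3 -c "
from h import *
go(.5255,.2445,.17,-90.5)"
```

```text
t 0.55 pos [0.1857 0.5967 0.21  ] th -17.29 q6 -0.18 w 87.2 F [-0.6  0.7  0.1]
  MOVE [  40.  -235.3  429.1] turn 73.2 rows 11.8
```

>>> {"api": "move_arm", "payload": {"commands": [[-0.5, 40, -235, 429, 73], [-0.5, 40, -235, 429, 73], [-0.5, 40, -235, 429, 73], [0.2, 40, -235, 429, 73], [0.2, 40, -235, 429, 73], [0.2, 40, -235, 429, 73], [0.2, 40, -235, 429, 73], [0.2, 40, -235, 429, 73]], "newtons": 30}}

```text
time: 1.22
position: [0.4177, 0.3562, 0.183]
tool_rot: [0.43, 0.561, -0.43, 0.561]
ft_force: [0.8, 0.4, -0.2]
grip_width: 0.0415
```

```bash
python3 -c "
from h import *
go(.5255,.2445,.17,-90.5)"
```

```text
t 1.22 pos [0.4177 0.3562 0.183 ] th -74.93 q6 0.24 w 41.5 F [ 0.8  0.4 -0.2]
  MOVE [ 13.   75.  135.9] turn 15.6 rows 3.7
```

>>> {"api": "move_arm", "payload": {"commands": [[0.2, 13, 75, 136, 15.6], [0.2, 13, 75, 136, 15.6], [0.2, 13, 75, 136, 15.6], [0.2, 13, 75, 136, 15.6], [0.2, 13, 75, 136, 15.6]]}}

```text
time: 1.63
position: [0.5304, 0.2421, 0.1697]
tool_rot: [0.503, 0.496, -0.501, 0.499]
ft_force: [0.0, 0.1, 0.4]
grip_width: 0.0349
```

```bash
python3 -c "
from h import *
go(.5255,.2445,.17,-90.5)
c=cam('wrist'); save(c,'w1')
print(proj(c,[[.5255,.2445,.054]]))
im=c['image'].astype(int); m=(im[...,0]>130)&(im[...,1]<90)&(im[...,2]<90)
p=np.argwhere(m)[:,::-1]; print(p.mean(0),p.min(0),p.max(0),len(p), onz(c,(p.min(0)+p.max(0))/2,.054))"
```

```text
t 1.63 pos [0.5304 0.2421 0.1697] th -90.53 q6 0.25 w 34.9 F [0.  0.1 0.4]
  MOVE [-0.3 -4.9 -2.3] turn -0.0 rows 0.1
[[274.75373272 201.25077784]]
[274.34782609 201.13712375] [265 191] [284 211] 299 [[0.52526944 0.24473992 0.054     ]]
```

View pics/w1.png

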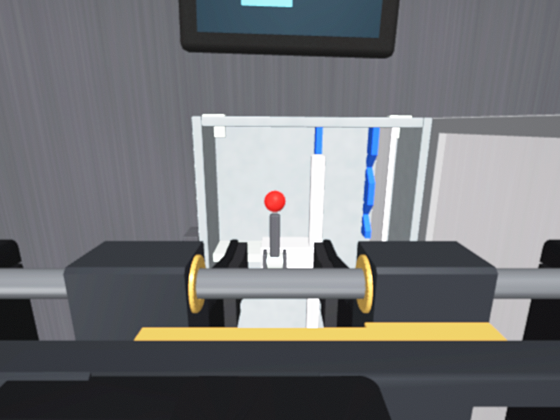

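>>> {"api": "move_arm", "payload": {"commands": [[0.31, 0, 0, 0, 0], [0.31, 0, 0, 0, 0]]}}

```text
time: 1.85
position: [0.5238, 0.2472, 0.1699]
tool_rot: [-0.5, -0.5, 0.501, -0.499]
ft_force: [-0.7, -0.5, -0.0]
grip_width: 0.0315
```

```bash
python3 -c "
from h import *
go(.5253,.2447,.064,-90.5)"
```

```text
t 1.85 pos [0.5238 0.2472 0.1699] th -90.14 q6 0.25 w 31.5 F [-0.7 -0.5 -0. ]
  MOVE [105.9   1.6   2.6] turn 0.4 rows 2.5
```

>>> {"api": "move_arm", "payload": {"commands": [[0.31, 40, 1.6, 2.6, 0.4], [0.31, 75, 1.6, 2.6, 0.4], [0.31, 95, 1.6, 2.6, 0.4], [0.31, 106, 1.6, 2.6, 0.4], [0.31, 106, 1.6, 2.6, 0.4]]}}

```text
time: 2.27
position: [0.5238, 0.2447, 0.0617]
tool_rot: [-0.5, -0.499, 0.504, -0.497]
ft_force: [0.1, 0.5, -0.3]
grip_width: 0.0302
```

```bash
python3 -c "
from h import *
go(.5253,.2447,.064,-90.5)
c=cam('wrist'); save(c,'w2')"
```

```text
t 2.27 pos [0.5238 0.2447 0.0617] th -90.46 q6 0.25 w 30.2 F [ 0.1  0.5 -0.3]
  MOVE [-2.3  1.5  0. ] turn 0.0 rows 0.1
```

View pics/w2.png

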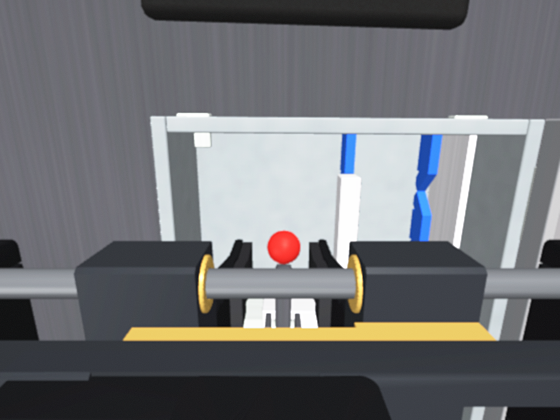

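>>> {"api": "move_arm", "payload": {"commands": [[1, 0, 1, 0, 0], [1, 0, 1, 0, 0], [1, 0, 1, 0, 0], [1, 0, 1, 0, 0]], "newtons": 30}}

```text
time: 2.65
position: [0.5284, 0.2443, 0.0652]
tool_rot: [0.503, 0.497, -0.502, 0.498]
ft_force: [0.1, 0.4, -0.1]
grip_width: 0.0114
```

```bash
python3 -c "
from h import *
go(.5253,.2447,.0617,-90.5)"
```

```text
t 2.65 pos [0.5284 0.2443 0.0652] th -90.58 q6 0.25 w 11.4 F [ 0.1  0.4 -0.1]
  MOVE [ 3.5 -3.1 -0.4] turn -0.1 rows 0.1
```

>>> {"api": "move_arm", "payload": {"commands": [[1, 0, 0, 0, 0]]}}

```text
time: 2.73
position: [0.5281, 0.2441, 0.0648]
tool_rot: [0.503, 0.497, -0.502, 0.498]
ft_force: [0.3, -0.7, 0.1]
grip_width: 0.0052
```

```bash
python3 -c "
from h import *
c=cam('wrist');go(.5253,.2447,.0617,-90.5); save(c,'w3')"
```

```text
t 2.78 pos [0.5279 0.244  0.0646] th -90.6 q6 0.25 w 3.0 F [-0.8  0.  -0.7]
  MOVE [ 2.9 -2.6 -0.7] turn -0.1 rows 0.1
```

View pics/w3.png

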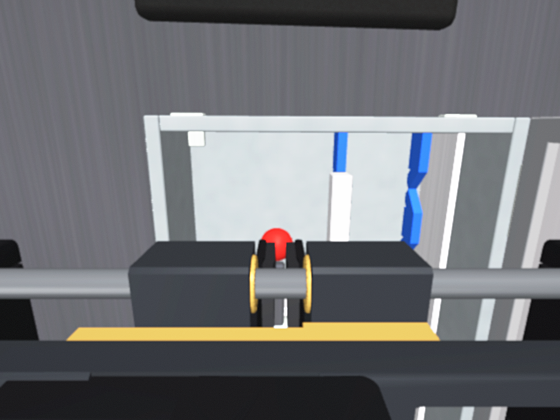

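```bash
python3 -c "
from h import *
c=cam('wrist');o=robot.get_obs();go(.5253,.2447,.0617,-90.5)
p=o['position']
for d in (-20,0,6,25): print(d,proj(c,p-[0,0,d/1000]))
print(proj(c,[.5253,.2447,.054]))
im=c['image'].astype(int); m=(im[...,0]>130)&(im[...,1]<90)&(im[...,2]<90)
q=np.argwhere(m)[:,::-1]; print(q.min(0),q.max(0))
save(c,'w4',(200,190,360,330),5)
c=cam('scene'); save(c,'s4',(230,100,430,240),4)
"
```

```text
t 2.83 pos [0.5278 0.2439 0.0644] th -90.6 q6 0.25 w 1.8 F [ 0.3 -0.3 -0.4]
  MOVE [ 2.7 -2.5 -0.7] turn -0.1 rows 0.1
-20 [[280.76749975 265.75167901]]
0 [[280.67067586 251.22238514]]
6 [[280.64539113 247.42818347]]
25 [[280.57443272 236.78023743]]
[[276.55163897 243.67019974]]
[262 229] [292 260]
```

View pics/w4.png

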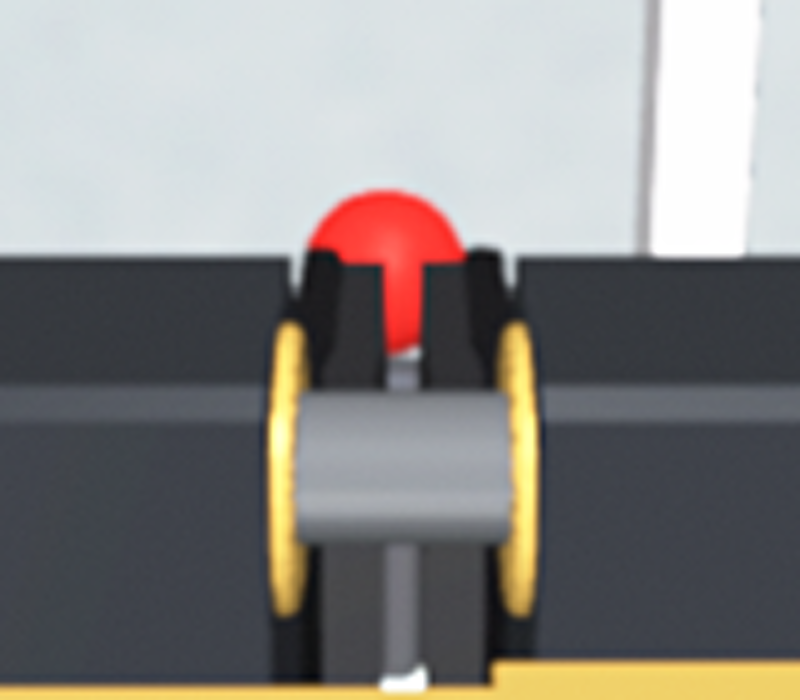

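View pics/s4.png

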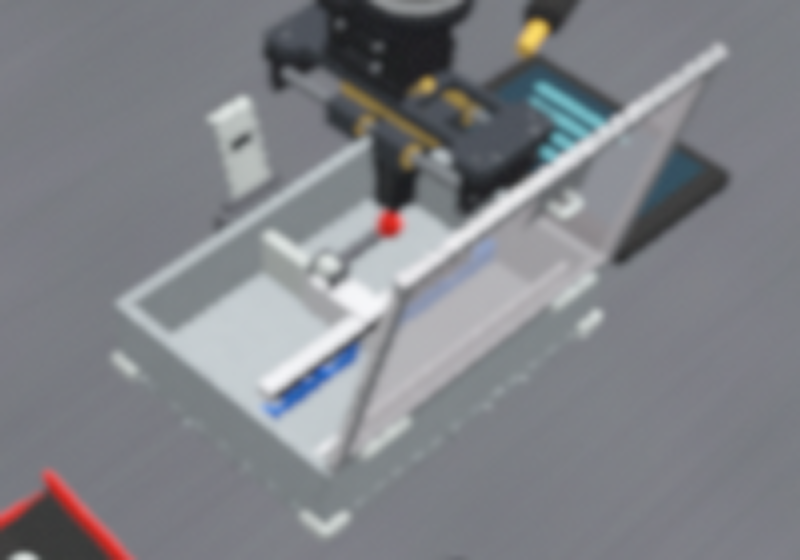

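```bash
python3 -c "
from h import *
c=cam('scene');o=robot.get_obs();go(.5253,.2447,.0617,-90.5)
p=o['position']
f=lambda q:((proj(c,q)-[230,100])*4).round(0)
for d in (-20,0,6,25): print(d,f(p-[0,0,d/1000]))
print(f([.5253,.2447,.054]))
print(o)
"
```

```text
t 2.93 pos [0.5276 0.2439 0.0641] th -90.6 q6 0.25 w 1.1 F [0.3 1.  0.5]
  MOVE [ 2.4 -2.3 -0.8] turn -0.1 rows 0.1
-20 [[390. 192.]]
0 [[388. 213.]]
6 [[388. 219.]]
25 [[386. 239.]]
[[386. 221.]]
{'time': 2.9333, 'q': array([ 2.40823436e-01,  6.70804885e-01,  1.66101690e+00, -3.52972768e-05,
        8.09559896e-01,  2.51285789e-01]), 'joint_velocities': array([ 0.00116149,  0.00492819, -0.00079707,  0.00148895, -0.00083637,
       -0.00067423]), 'joint_torque': array([ 1.42278738e-02, -4.39632475e+01, -1.14115790e+01,  6.07816642e-02,
        1.50357006e-02,  8.74678881e-05]), 'position': array([0.52759219, 0.24386124, 0.06406643]), 'tool_rot': array([ 0.50266204,  0.49733764, -0.50254332,  0.49742976]), 'ft_force': array([0.31796716, 1.02591786, 0.46309208]), 'moment': array([-0.08355831,  0.08087723,  0.02820546]), 'grip_width': 0.0011002067667828176}
```

>>> {"api": "move_arm", "payload": {"commands": [[0.31, 0, -2.5, 0, 0], [0.31, 0, -2.5, 0, 0], [0.31, 0, -2.5, 0, 0], [0.31, 0, -2.5, 0, 0], [0.31, 0, -2.5, 0, 0], [0.31, 0, -2.5, 0, 0]]}}

```text
time: 3.43
position: [0.5251, 0.244, 0.0639]
tool_rot: [0.503, 0.497, -0.503, 0.497]
ft_force: [0.1, -0.3, 0.7]
grip_width: 0.0279
```

```bash
python3 -c "
from h import *
c=cam('scene');go(.5253,.2447,.0617,-90.5)
save(c,'s5',(280,120,380,200),8)
c=cam('wrist');save(c,'w5',(200,190,360,330),5)
c=cam('top');save(c,'t5',(130,150,270,270),5)
go(.5253,.2447,.0617,-90.5)
"
```

```text
t 3.48 pos [0.5251 0.244  0.0639] th -90.59 q6 0.25 w 28.9 F [-0.5  0.1 -0. ]
  MOVE [ 2.2  0.2 -0.7] turn -0.1 rows 0.1
t 3.58 pos [0.5251 0.244  0.0639] th -90.59 q6 0.25 w 29.1 F [ 0.6 -0.3  1.1]
  MOVE [ 2.2  0.2 -0.7] turn -0.1 rows 0.1
```

View pics/s5.png

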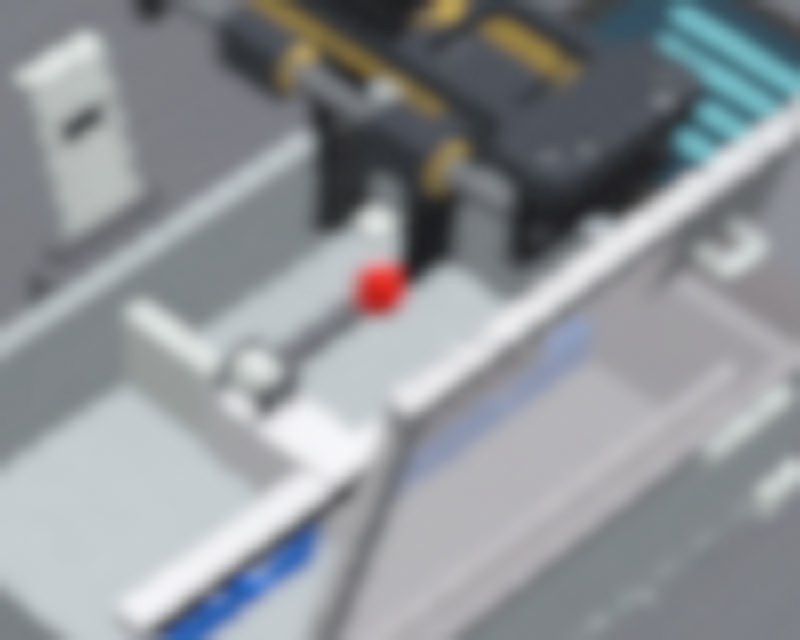

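View pics/w5.png

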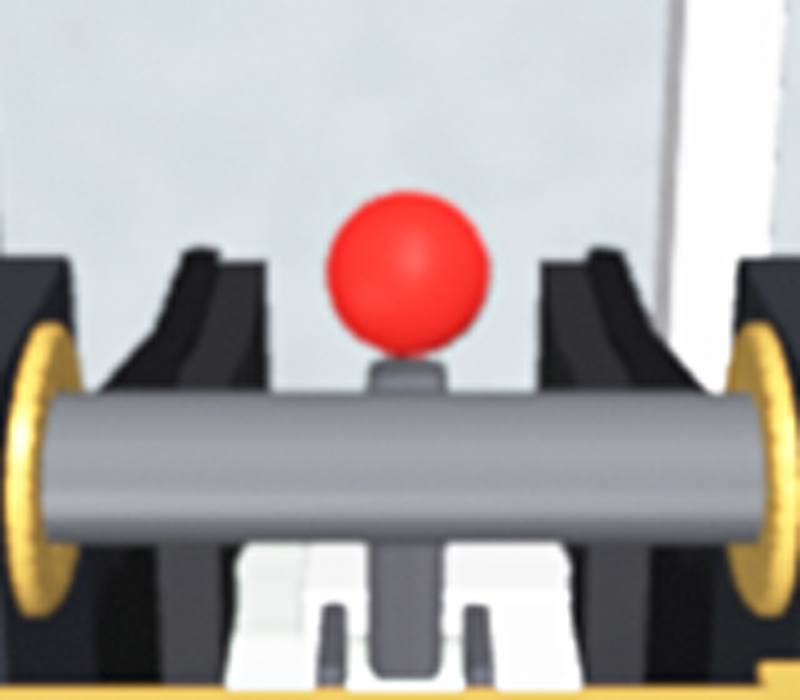

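>>> {"api": "move_arm", "payload": {"commands": [[0.31, 5, 0, 0, 0], [0.31, 10, 0, 0, 0], [0.31, 15, 0, 0, 0], [0.31, 15, 0, 0, 0]]}}

```text
time: 3.92
position: [0.5241, 0.2437, 0.0475]
tool_rot: [-0.502, -0.498, 0.503, -0.497]
ft_force: [-0.2, 0.0, 0.1]
grip_width: 0.0299
```

```bash
python3 -c "
from h import *
c=cam('scene');go(.5253,.2447,.0617,-90.5)
save(c,'s6',(280,120,380,200),8)
c=cam('wrist');save(c,'w6',(200,190,360,330),5)
"
```

```text
t 3.97 pos [0.5243 0.2437 0.0479] th -90.59 q6 0.25 w 29.9 F [-0.  -0.2 -0.8]
  MOVE [-13.8   1.   -1. ] turn -0.1 rows 0.3
```

View pics/s6.png

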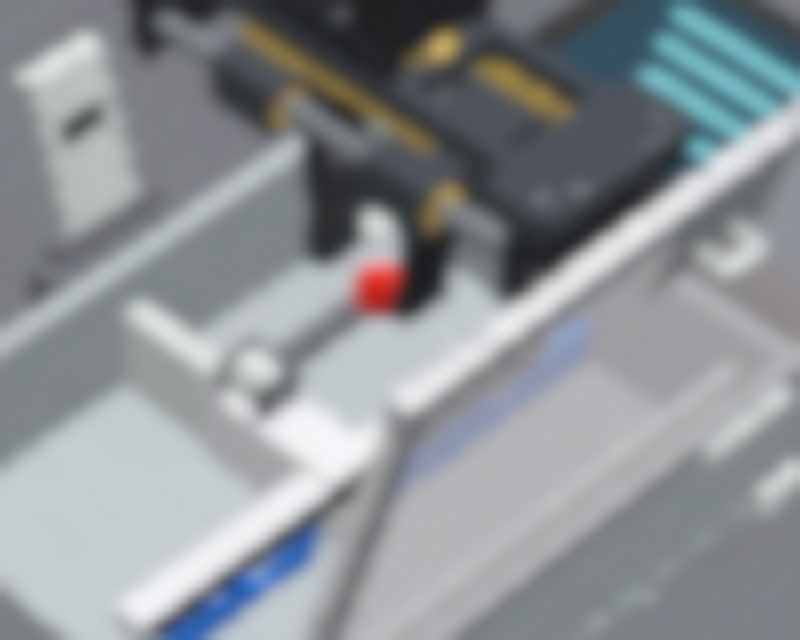

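View pics/w6.png

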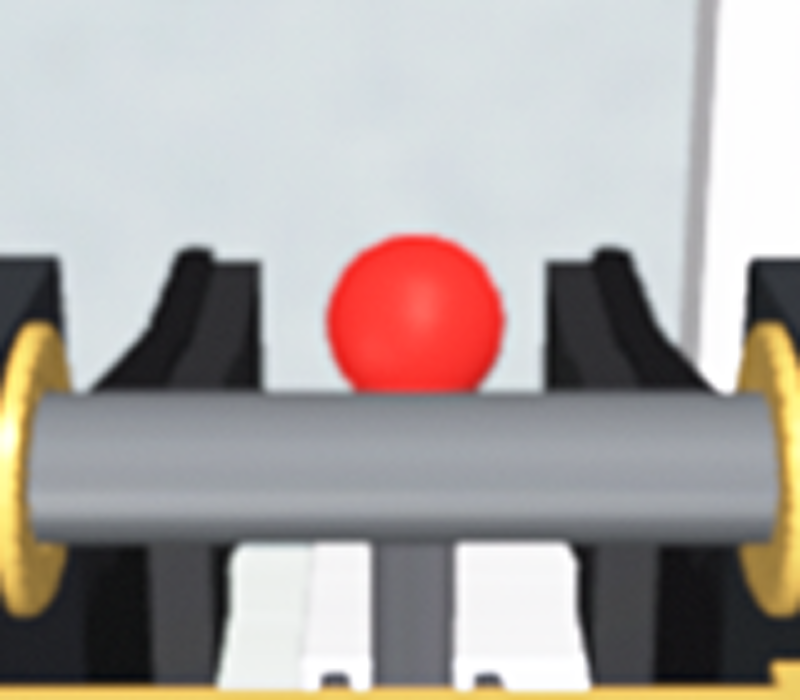

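```bash
python3 -c "
from h import *
c=cam('scene');o=robot.get_obs();p=o['position']
f=lambda q:((proj(c,q)-[280,120])*8).round(0)[0]
for d in (-20,-10,0,10,25): print(d,[f(p+[s*.0225,y,-d/1000]) for s in (-1,1) for y in (-.0095,.0095)])
"
```

```text
-20 [array([305., 234.]), array([342., 208.]), array([401., 299.]), array([439., 272.])]
-10 [array([304., 255.]), array([341., 229.]), array([399., 320.]), array([436., 293.])]
0 [array([302., 276.]), array([339., 250.]), array([397., 340.]), array([434., 313.])]
10 [array([301., 296.]), array([337., 270.]), array([395., 361.]), array([432., 334.])]
25 [array([299., 327.]), array([335., 300.]), array([392., 391.]), array([428., 364.])]
```

>>> {"api": "move_arm", "payload": {"commands": [[0.31, 5, 1, 0, 0], [0.31, 10, 1, 0, 0], [0.31, 14, 1, 0, 0], [0.31, 14, 1, 0, 0]]}}

```text
time: 4.4
position: [0.5253, 0.2437, 0.0338]
tool_rot: [-0.502, -0.498, 0.503, -0.497]
ft_force: [-1.0, 0.2, 0.0]
grip_width: 0.03
```

```bash
python3 -c "
from h import *
c=cam('scene');go(.5253,.2447,.0617,-90.5)
save(c,'s7',(280,120,380,200),8)
c=cam('wrist');save(c,'w7',(200,190,360,330),5)
"
```

```text
t 4.45 pos [0.5255 0.2438 0.0342] th -90.59 q6 0.25 w 30.2 F [-0.4 -0.3  0.3]
  MOVE [-27.5  -0.2  -0.9] turn -0.1 rows 0.7
```

View pics/s7.png

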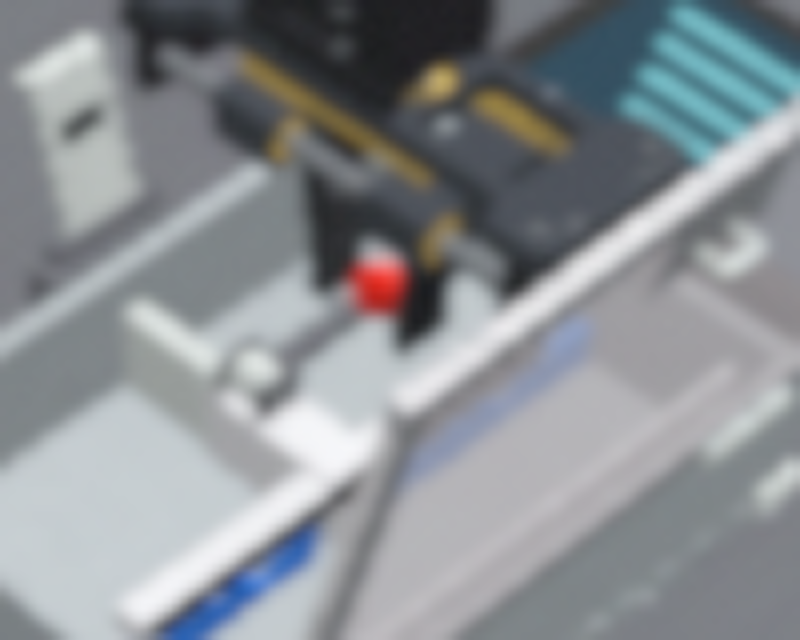

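View pics/w7.png

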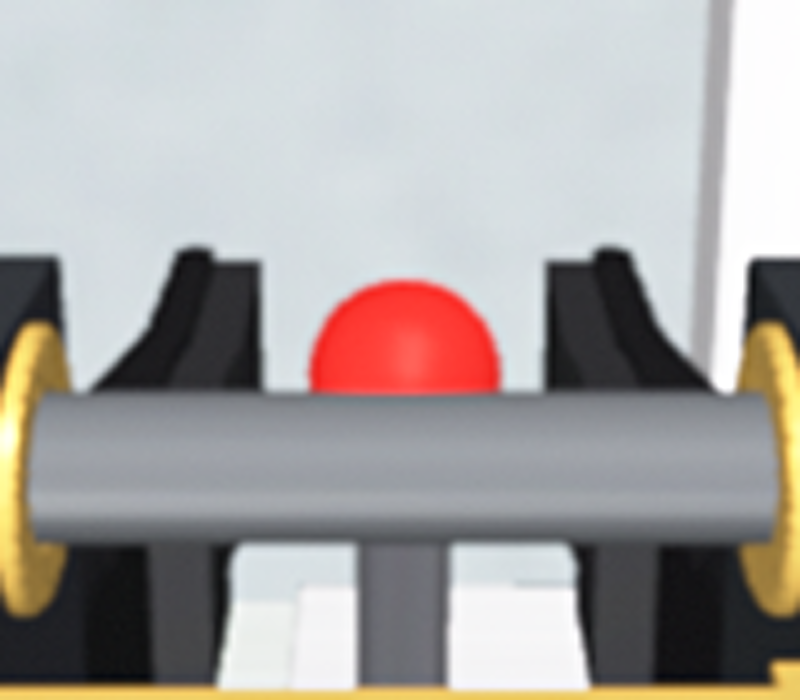

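>>> {"api": "move_arm", "payload": {"commands": [[1, 0, 0, 0, 0], [1, 0, 0, 0, 0], [1, 0, 0, 0, 0], [1, 0, 0, 0, 0]], "newtons": 30}}

```text
time: 4.83
position: [0.5258, 0.244, 0.035]
tool_rot: [-0.502, -0.498, 0.503, -0.497]
ft_force: [-1.0, 0.6, -0.4]
grip_width: 0.0178
```

```bash
python3 -c "
from h import *
go(.5253,.2447,.0342,-90.5)
c=cam('wrist');save(c,'w8',(200,190,360,330),5)
"
```

```text
t 4.83 pos [0.5258 0.244  0.035 ] th -90.59 q6 0.25 w 17.8 F [-1.   0.6 -0.4]
  MOVE [ 0.8 -0.5 -0.7] turn -0.1 rows 0.0
```

View pics/w8.png

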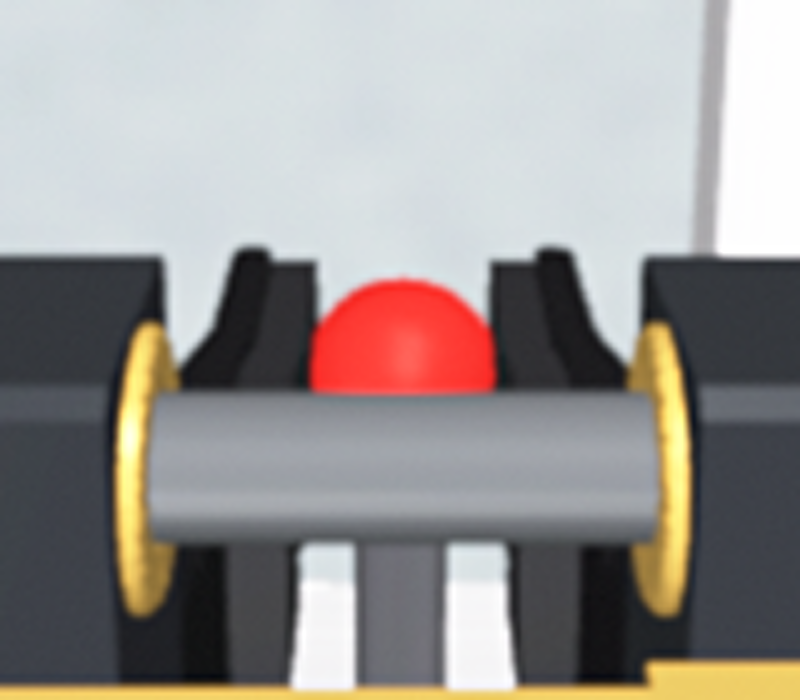

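>>> {"api": "move_arm", "payload": {"commands": [[1, -11.7, 0, 1.2, 0], [1, -23, 0, 4.6, 0], [1, -33.3, 0, 10.1, 0], [1, -42.4, 0, 17.6, 0], [1, -49.9, 0, 26.7, 0], [1, -55.4, 0, 37, 0], [1, -58.8, 0, 48.3, 0], [1, -60, 0, 60, 0]], "newtons": 38}}

```text
time: 5.55
position: [0.5258, 0.1844, 0.0981]
tool_rot: [0.504, 0.497, -0.501, 0.497]
ft_force: [-2.4, 4.8, 8.4]
grip_width: 0.0135
```

```bash
python3 -c "
from h import *
c=cam('scene');go(.5253,.2447,.0342,-90.5)
save(c,'s9',(230,70,430,210),4)
"
```

```text
t 5.6 pos [0.5261 0.1814 0.098 ] th -90.6 q6 0.14 w 8.3 F [-1.6 -3.2  0.8]
  MOVE [ 63.8  -1.6 -63.3] turn -0.1 rows 2.2
```

View pics/s9.png

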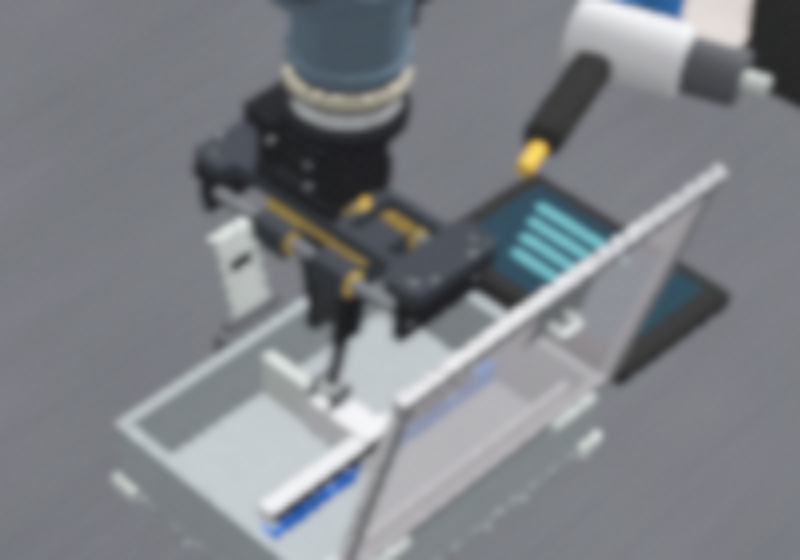

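```bash
python3 -c "
from h import *
c=cam('wrist');save(c,'w10',(200,190,360,330),5)
go(.5253,.2447,.0342,-90.5)
im=c['image'].astype(int); m=(im[...,0]>130)&(im[...,1]<90)&(im[...,2]<90)
q=np.argwhere(m)[:,::-1]; print(len(q),q.min(0),q.max(0))
c=cam('top');save(c,'t10',(130,150,270,270),5)
"
```

```text
t 5.65 pos [0.5261 0.1817 0.0975] th -90.63 q6 0.15 w 5.3 F [-0.2 -0.9  1. ]
  MOVE [ 63.2  -1.7 -63.1] turn -0.1 rows 2.1
1064 [262 211] [297 246]
```

View pics/w10.png

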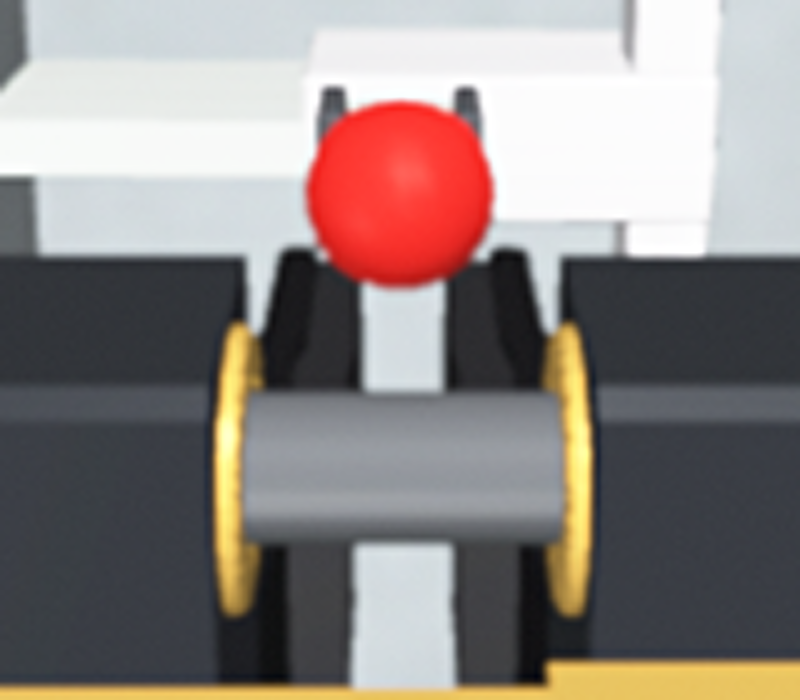

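View pics/t10.png

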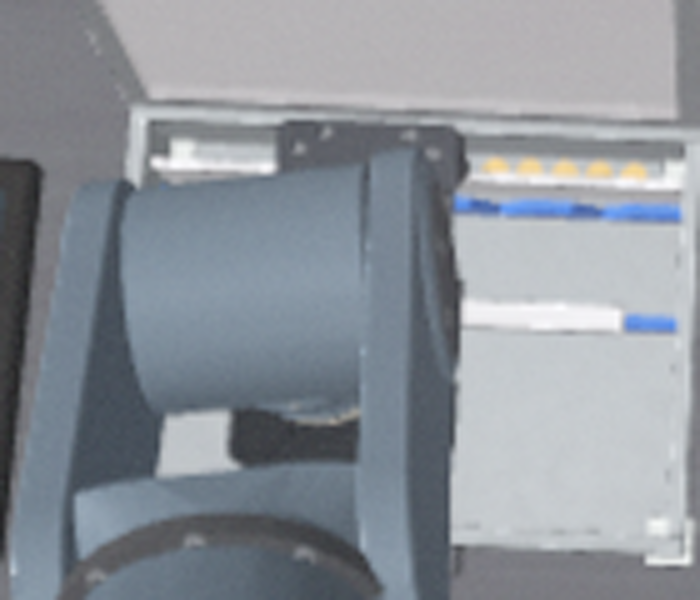

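```bash
python3 -c "
from h import *
from scipy.optimize import least_squares
c=cam('wrist');go(.5253,.2447,.0342,-90.5)
im=c['image'].astype(int); m=(im[...,0]>130)&(im[...,1]<90)&(im[...,2]<90)
q=np.argwhere(m)[:,::-1]; ctr=(q.min(0)+q.max(0))/2
f=lambda s: proj(c,cw(s[1]-77,60*np.cos(s[0]),54+60*np.sin(s[0])))[0]-ctr
for s0 in (.8,1.3,1.6):
  r=least_squares(f,[s0,46]);print(r.x,r.fun, cw(r.x[1]-77,60*np.cos(r.x[0]),54+60*np.sin(r.x[0])))
"
```

```text
t 5.75 pos [0.5261 0.1826 0.0964] th -90.62 q6 0.15 w 2.0 F [-0.5 -1.5  0.9]
  MOVE [ 62.2  -1.6 -62.1] turn -0.1 rows 2.1
[ 1.25693329 47.85038986] [5.68434189e-14 2.84217094e-14] [0.52551829 0.20198571 0.11106888]
[ 1.25693329 47.85038986] [5.68434189e-14 2.84217094e-14] [0.52551829 0.20198571 0.11106888]
[ 1.25693329 47.85038986] [5.68434189e-14 2.84217094e-14] [0.52551829 0.20198571 0.11106888]
```

>>> {"api": "move_arm", "payload": {"commands": [[1, -25, 0, 0, 0], [0.31, -45, 0, 0, 0], [0.31, -45, 0, -19, 0], [0.31, -45, 0, -19, 0], [0.31, -45, 0, -19, 0], [0.31, -15, 0, -19, 0], [0.31, 12, 0, -19, 0], [0.31, 12, 0, -19, 0]]}}

```text
time: 6.42
position: [0.5214, 0.2016, 0.0782]
tool_rot: [-0.499, -0.5, 0.506, -0.495]
ft_force: [-1.0, -1.2, -1.7]
grip_width: 0.0292
```

```bash
python3 -c "
from h import *
go(.5255,.202,.084,-90.5)
c=cam('wrist');save(c,'w11',(200,190,360,330),5)
c=cam('scene')
save(c,'s11',(280,90,380,170),8)
"
```

```text
t 6.42 pos [0.5214 0.2016 0.0782] th -90.58 q6 0.18 w 29.2 F [-1.  -1.2 -1.7]
  MOVE [-5.8  4.1 -0.5] turn -0.1 rows 0.2
```

View pics/w11.png

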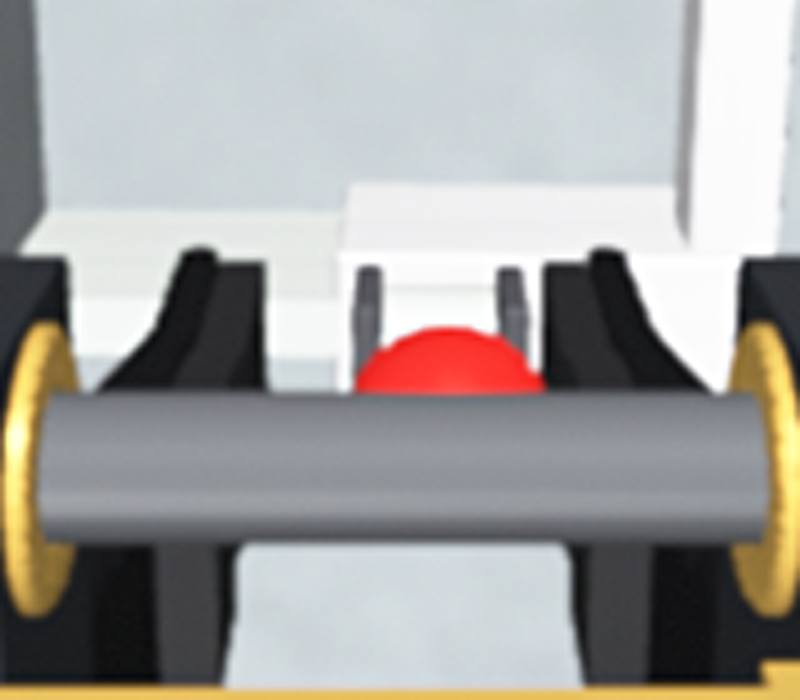

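View pics/s11.png

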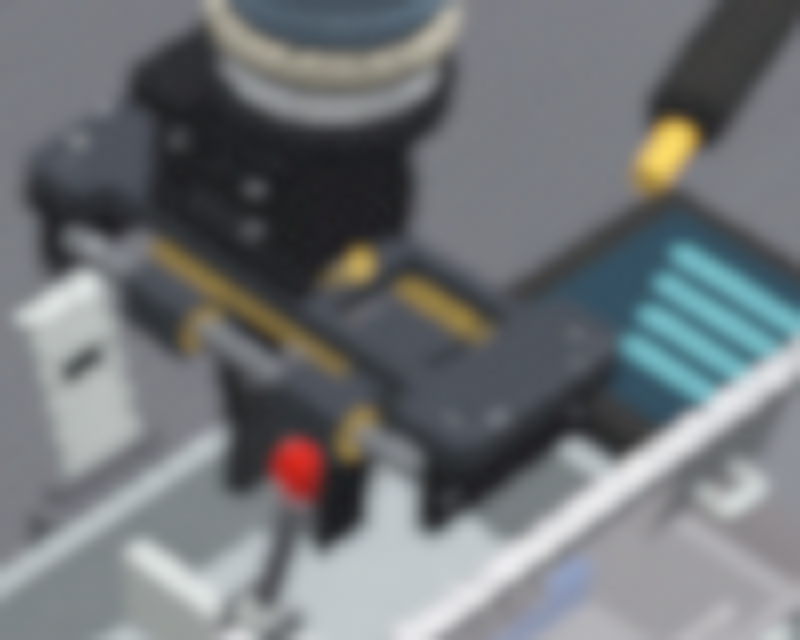

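>>> {"api": "move_arm", "payload": {"commands": [[1, -3, 4, 0, 0], [1, -3, 4, 0, 0], [1, -3, 4, 0, 0], [1, -3, 4, 0, 0], [1, -3, 4, 0, 0]]}}

```text
time: 6.93
position: [0.5292, 0.203, 0.0869]
tool_rot: [0.503, 0.497, -0.503, 0.497]
ft_force: [-2.9, 0.4, 4.7]
grip_width: 0.0177
```

```bash
python3 -c "
from h import *
go(.5255,.202,.084,-90.5)
c=cam('wrist');save(c,'w12',(200,190,360,330),5)
go(.5255,.202,.084,-90.5)
"
```

```text
t 6.93 pos [0.5292 0.203  0.0869] th -90.59 q6 0.18 w 17.7 F [-2.9  0.4  4.7]
  MOVE [ 2.9 -3.7  1.1] turn -0.1 rows 0.1
t 6.98 pos [0.5292 0.2031 0.0869] th -90.59 q6 0.18 w 17.4 F [-4.6  1.4  6.3]
  MOVE [ 2.9 -3.7  1.1] turn -0.1 rows 0.1
```

View pics/w12.png

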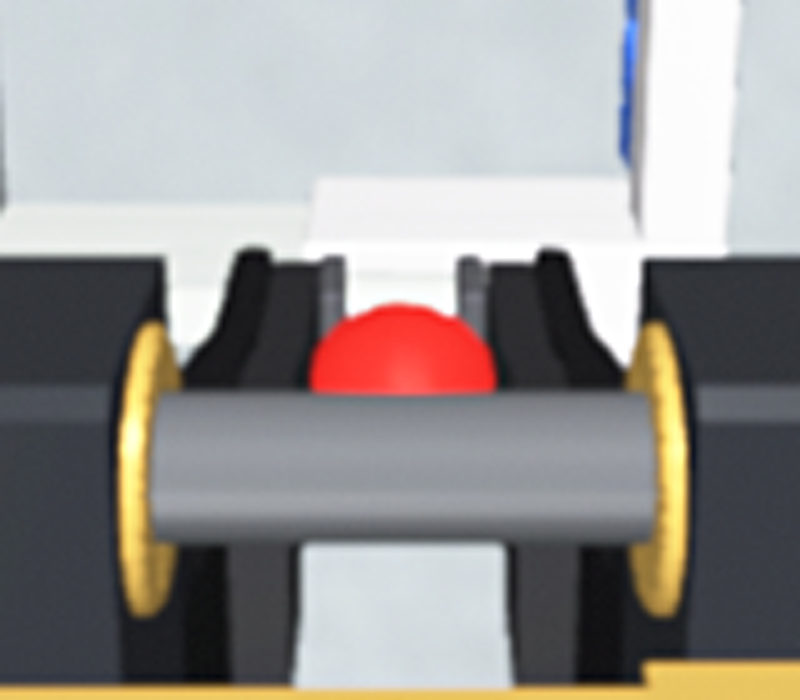

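>>> {"api": "move_arm", "payload": {"commands": [[1, 0, 0, 0, 0], [1, 0, 0, 0, 0]]}}

```text
time: 7.15
position: [0.5292, 0.2032, 0.0869]
tool_rot: [0.503, 0.498, -0.502, 0.497]
ft_force: [-4.0, -0.4, 6.9]
grip_width: 0.0178
```

>>> {"api": "move_arm", "payload": {"commands": [[1, -1, -1, 5, 0], [1, -2, -2, 10, 0], [1, -3, -3, 15, 0], [1, -3, -3, 20, 0], [1, -3, -3, 22, 0], [1, -3, -3, 22, 0]]}}

```text
time: 7.65
position: [0.5282, 0.1802, 0.0895]
tool_rot: [0.504, 0.496, -0.502, 0.498]
ft_force: [1.9, 2.1, 3.6]
grip_width: 0.0177
```

```bash
python3 -c "
from h import *
go(.5255,.182,.09,-90.5)
c=cam('wrist');save(c,'w13',(200,190,360,330),5)
c=cam('scene')
save(c,'s13',(280,90,380,170),8)
"
```

```text
t 7.65 pos [0.5282 0.1802 0.0895] th -90.62 q6 0.14 w 17.7 F [1.9 2.1 3.6]
  MOVE [-0.5 -2.7 -1.7] turn -0.1 rows 0.1
```

View pics/w13.png

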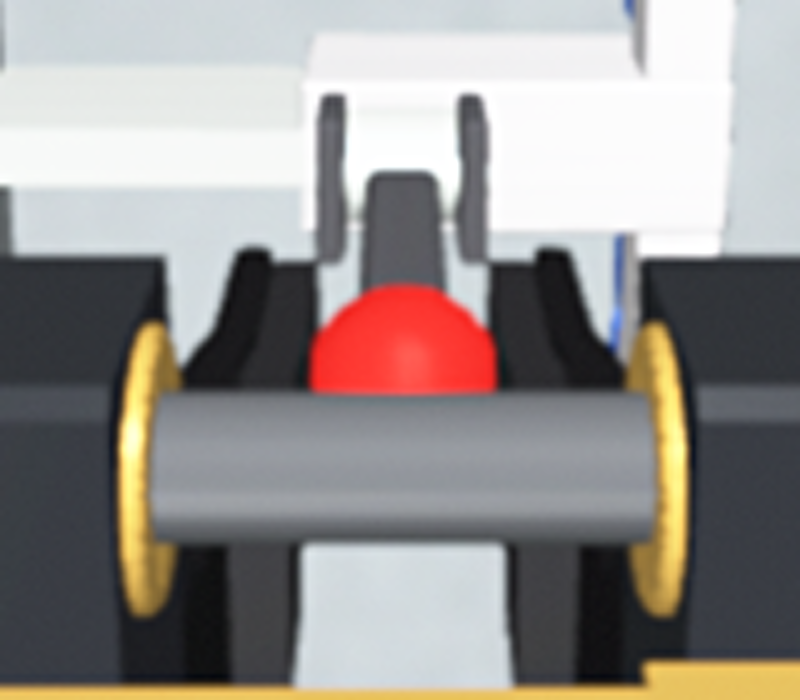

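View pics/s13.png

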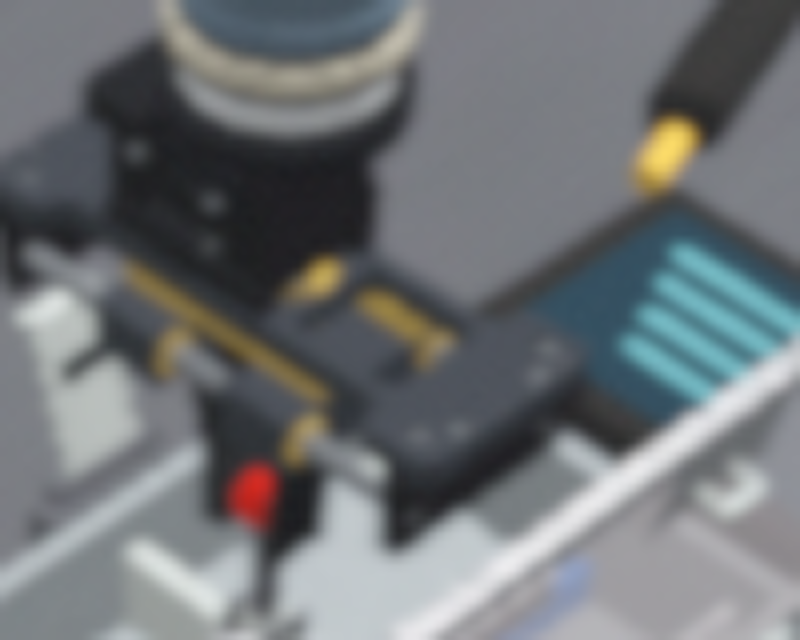

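>>> {"api": "move_arm", "payload": {"commands": [[1, 0, -4, 0, 0], [1, 0, -10, 0, 0], [1, 0, -16, 0, 0], [1, 0, -22, 0, 0], [1, 0, -28, 0, 0], [1, 0, -34, 0, 0], [1, 0, -38, 0, 0], [1, 0, -38, 0, 0]]}}

```text
time: 8.42
position: [0.4874, 0.1812, 0.0895]
tool_rot: [-0.502, -0.498, 0.503, -0.498]
ft_force: [0.2, 1.0, 7.2]
grip_width: 0.0179
```

```bash
python3 -c "
from h import *
go(.5255,.182,.09,-90.5)
c=cam('wrist');save(c,'w14')
"
```

```text
t 8.42 pos [0.4874 0.1812 0.0895] th -90.54 q6 0.15 w 17.9 F [0.2 1.  7.2]
  MOVE [-0.5 38.1 -1.1] turn -0.0 rows 0.9
```

View pics/w14.png

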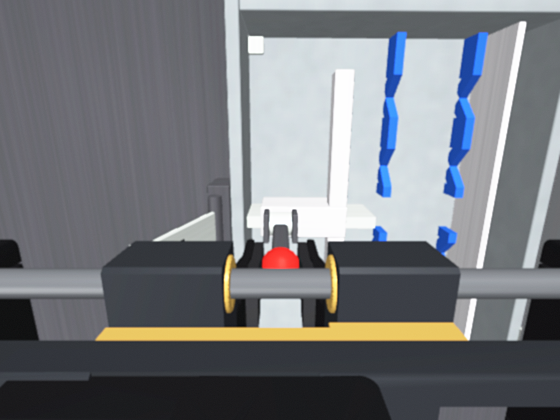

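>>> {"api": "move_arm", "payload": {"commands": [[0.3, 0, 0, 0, 0], [0.3, 0, 0, 0, 0], [0.3, 0, 0, 0, 0], [0.3, -30, 0, 0, 0], [0.3, -70, 0, 0, 0], [0.1, -100, 0, 0, 0], [0.1, -100, 0, 0, 0]]}}

```text
time: 9.05
position: [0.4916, 0.1817, 0.1938]
tool_rot: [0.505, 0.495, -0.5, 0.5]
ft_force: [0.7, -0.6, 1.0]
grip_width: 0.0357
```

```bash
python3 -c "
from h import *
go(.57,-.118,.18,-4.7)
"
```

```text
t 9.05 pos [0.4916 0.1817 0.1938] th -90.57 q6 0.15 w 35.7 F [ 0.7 -0.6  1. ]
  MOVE [ 14.3  81.3 299. ] turn -85.9 rows 12.0
```

>>> {"api": "move_arm", "payload": {"commands": [[0.1, 0, 7, 40, -7.16], [0.1, 0, 14, 75, -14.3], [0.1, 0, 25, 112, -21.5], [0.1, 0, 35, 150, -28.6], [0.1, 5, 45, 187, -35.8], [0.1, 5, 55, 225, -43], [0.1, 10, 68, 262, -50], [0.1, 14, 81, 299, -57.3]]}}

```text
time: 9.72
position: [0.5638, -0.1166, 0.1737]
tool_rot: [0.224, 0.672, -0.224, 0.669]
ft_force: [0.4, 1.0, 0.1]
grip_width: 0.0393
```

>>> {"api": "move_arm", "payload": {"commands": [[0.1, 0, 0, 0, -7.16], [0.1, 0, 0, 0, -14.3], [0.1, 0, 0, 0, -21.5], [0.1, 0, 0, 0, -28.6], [0.1, 0, 0, 0, -28.6], [0.1, 0, 0, 0, -28.6]]}}

```text
time: 10.22
position: [0.5641, -0.1149, 0.174]
tool_rot: [0.055, 0.706, -0.055, 0.704]
ft_force: [-0.3, -0.6, 0.4]
grip_width: 0.0388
```

```bash
cat > pins.py <<'E'
from h import *
def pins(c,z=.018,box=None):
    im=c["image"]; hsv=cv2.cvtColor(im,cv2.COLOR_RGB2HSV)
    m=((hsv[...,2]>110)&(hsv[...,1]<60)).astype(np.uint8)
    n,l,st,ce=cv2.connectedComponentsWithStats(m); out=[]
    for i in range(1,n):
        if st[i,4]<100: continue
        pts=np.argwhere(l==i)[:,::-1]; W=onz(c,pts,z)[:,:2]; mu=W.mean(0)
        r=cv2.minAreaRect((W*1e4).astype(np.float32)); 
        (cx,cy),(w,h),_=r; w/=1e4;h/=1e4
        if max(w,h)>.09 or max(w,h)<.05 or min(w,h)>.04: continue
        u,s,v=np.linalg.svd(W-mu,full_matrices=False); d=v[0]*np.sign(v[0,0])
        out.append((cx/1e4,cy/1e4,np.degrees(np.arctan2(d[1],d[0])),max(w,h),min(w,h))); print(np.round(out[-1],4),st[i])
    return out
E
python3 -c "
from pins import *
go(.57,-.118,.18,-4.7)
c=cam('wrist');save(c,'w15'); pins(c)
c=cam('top'); pins(c)
"
```

```text
t 10.22 pos [ 0.5641 -0.1149  0.174 ] th -8.9 q6 -1.81 w 38.8 F [-0.3 -0.6  0.4]
  MOVE [-6.  -2.1  6.3] turn -4.2 rows 0.6
[ 0.5506 -0.2616 -6.3973  0.073   0.0275] [ 121  168   36   69 1727]
[ 0.5784 -0.1151 -4.6445  0.073   0.0252] [ 267  173   28   68 1573]
[ 0.564  -0.2135 -7.7919  0.0728  0.0259] [ 171  174   31   68 1609]
[ 0.5811 -0.165  -0.5722  0.0719  0.0252] [ 219  183   32   66 1403]
[ 6.430e-01 -1.256e-01  8.290e+01  7.860e-02  4.800e-03] [245 263  72   5 224]
```

View pics/w15.png

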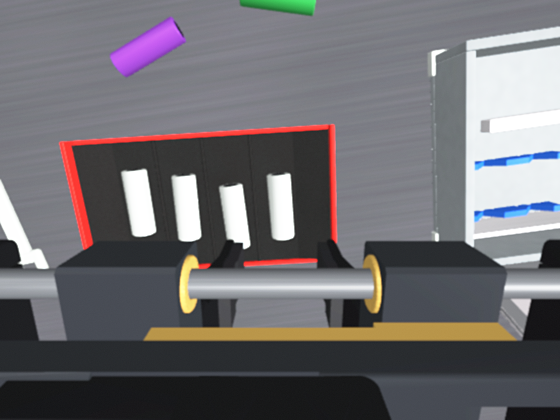

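```bash
python3 -c "
from pins import *
go(.578,-.1151,.06,-4.6)
"
```

```text
t 10.32 pos [ 0.5646 -0.115   0.1745] th -8.85 q6 -1.81 w 39.2 F [-0.8  0.3 -0. ]
  MOVE [114.5   1.9  13.4] turn -4.2 rows 2.8
```

>>> {"api": "move_arm", "payload": {"commands": [[0.1, 20, 2, 13.4, -4.2], [0.1, 55, 2, 13.4, -4.2], [0.1, 90, 2, 13.4, -4.2], [0.1, 115, 2, 13.4, -4.2], [0.1, 115, 2, 13.4, -4.2], [0.1, 115, 2, 13.4, -4.2]]}}

```text
time: 10.82
position: [0.5777, -0.1147, 0.0591]
tool_rot: [0.029, 0.708, -0.028, 0.705]
ft_force: [0.7, -0.2, 0.3]
grip_width: 0.0393
```

```bash
python3 -c "
from pins import *
go(.578,-.1151,.002,-4.6)
c=cam('wrist');save(c,'w16',(180,130,380,280),4);pins(c)
o=robot.get_obs();print(proj(c,[[.578,-.1151,.015]]),proj(c,o['position']),proj(c,o['position']+[0,0,.019]))
"
```

```text
t 10.82 pos [ 0.5777 -0.1147  0.0591] th -4.57 q6 -1.88 w 39.3 F [ 0.7 -0.2  0.3]
  MOVE [57.1 -0.4  0.5] turn 0.0 rows 1.4
[ 0.5513 -0.2615 -7.6069  0.0729  0.0294] [  34  155   56  103 4236]
[ 0.5535 -0.2122 -8.1636  0.0527  0.0267] [ 112  168   44   74 2802]
[ 0.5751 -0.115  -4.6573  0.0671  0.0246] [ 260  177   36   93 3174]
[ 0.5742 -0.1647 -4.9676  0.0592  0.0249] [ 186  187   40   82 2437]
[ 6.48900e-01 -1.19200e-01  8.50248e+01  7.17000e-02  1.54000e-02] [ 233  309   95   19 1710]
[[277.76658755 227.34527074]] [[277.09150582 253.44027111]] [[276.79448588 267.42020481]]
```

View pics/w16.png

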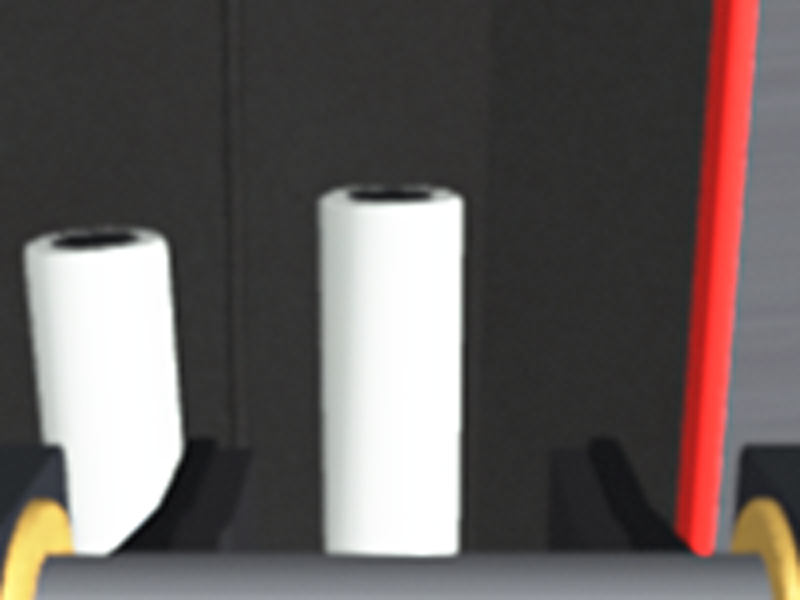

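>>> {"api": "move_arm", "payload": {"commands": [[0.1, 20, -0.5, 0, 0], [0.1, 40, -0.5, 0, 0], [0.1, 50, -0.5, 0, 0], [0.1, 54, -0.5, 0, 0], [0.1, 54, -0.5, 0, 0]]}}

```text
time: 11.28
position: [0.5791, -0.1159, 0.0068]
tool_rot: [0.028, 0.706, -0.028, 0.707]
ft_force: [0.8, 0.2, 0.3]
grip_width: 0.0388
```

```bash
python3 -c "
from pins import *
go(.578,-.1151,.002,-4.6)
c=cam('scene');save(c,'s16',(140,200,300,320),5)
c=cam('wrist');save(c,'w17',(180,130,380,280),4)
"
```

```text
t 11.28 pos [ 0.5791 -0.1159  0.0068] th -4.53 q6 -1.88 w 38.8 F [0.8 0.2 0.3]
  MOVE [ 4.8  0.7 -1.2] turn 0.1 rows 0.1
```

View pics/s16.png

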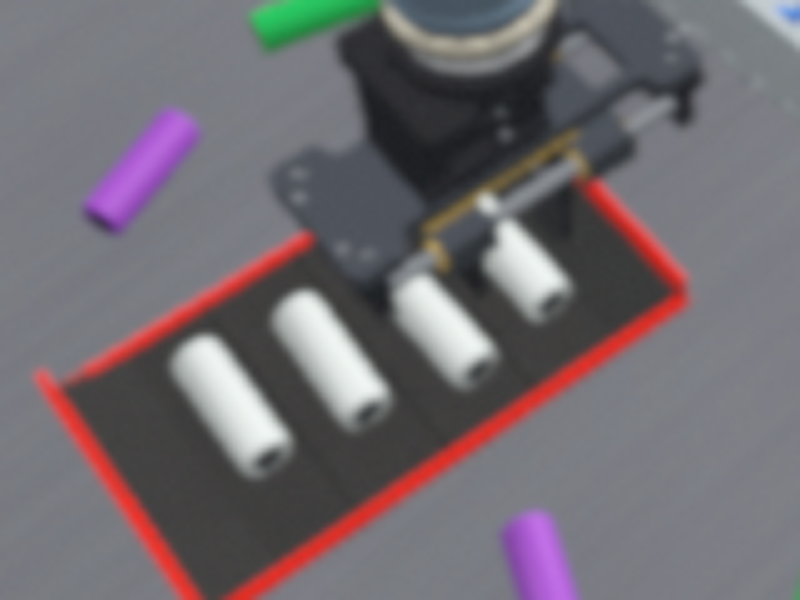

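View pics/w17.png

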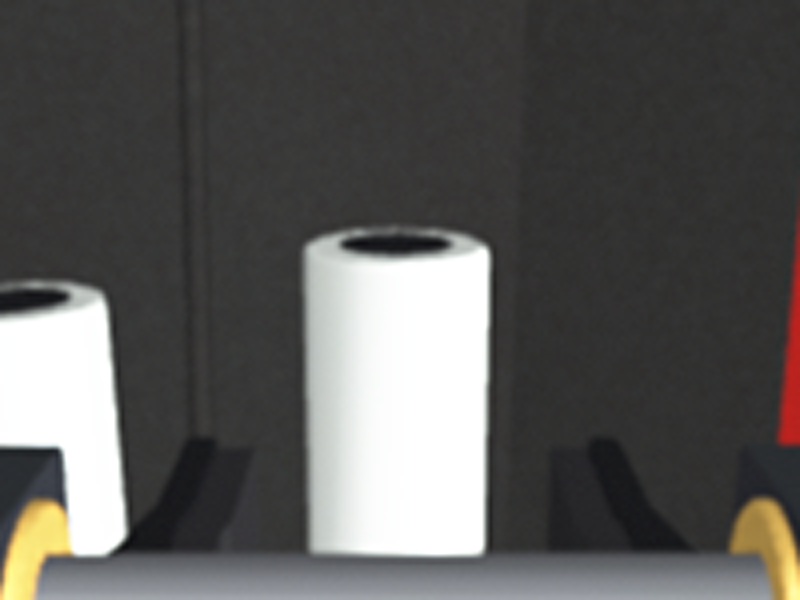

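>>> {"api": "move_arm", "payload": {"commands": [[0.1, 3, 0, 0, 0], [0.1, 5, 0, 0, 0], [0.1, 5, 0, 0, 0]]}}

```text
time: 11.63
position: [0.5788, -0.1158, 0.0015]
tool_rot: [0.028, 0.706, -0.028, 0.707]
ft_force: [-0.4, 0.1, 0.2]
grip_width: 0.039
```

>>> {"api": "move_arm", "payload": {"commands": [[0.1, 2, 0, 0, 0], [0.1, 2, 0, 0, 0]]}}

```text
time: 11.8
position: [0.5786, -0.1157, -0.0009]
tool_rot: [0.028, 0.707, -0.028, 0.706]
ft_force: [-0.5, -0.2, -0.6]
grip_width: 0.0395
```

>>> {"api": "move_arm", "payload": {"commands": [[0.1, 2, 0, 0, 0], [0.1, 2, 0, 0, 0]]}}

```text
time: 11.97
position: [0.5785, -0.1157, -0.0031]
tool_rot: [0.028, 0.707, -0.028, 0.706]
ft_force: [-0.3, -0.1, -0.0]
grip_width: 0.0391
```

>>> {"api": "move_arm", "payload": {"commands": [[0.1, 2, 0, 0, 0], [0.1, 2, 0, 0, 0]]}}

```text
time: 12.13
position: [0.5785, -0.1157, -0.0051]
tool_rot: [0.028, 0.707, -0.028, 0.706]
ft_force: [-0.4, -0.5, 0.4]
grip_width: 0.039
```

>>> {"api": "move_arm", "payload": {"commands": [[0.1, 2, 0, 0, 0], [0.1, 2, 0, 0, 0]]}}

```text
time: 12.3
position: [0.5789, -0.1157, -0.0062]
tool_rot: [0.028, 0.706, -0.028, 0.707]
ft_force: [0.2, 0.0, 3.8]
grip_width: 0.0392
```

>>> {"api": "move_arm", "payload": {"commands": [[0.1, 2, 0, 0, 0], [0.1, 2, 0, 0, 0]]}}

```text
time: 12.47
position: [0.5789, -0.1157, -0.0065]
tool_rot: [0.028, 0.706, -0.028, 0.707]
ft_force: [-3.0, 0.9, 15.3]
grip_width: 0.0391
```

>>> {"api": "move_arm", "payload": {"commands": [[0.1, -3, 0, 0, 0], [0.6, -3, 0, 0, 0], [1, -3, 0, 0, 0], [1, -3, 0, 0, 0], [1, -3, 0, 0, 0], [1, -3, 0, 0, 0]], "newtons": 40}}

```text
time: 12.97
position: [0.5786, -0.1158, -0.0062]
tool_rot: [0.028, 0.707, -0.028, 0.706]
ft_force: [-0.2, -0.6, -0.2]
grip_width: 0.0231
```

```bash
python3 -c "
from pins import *
go(.578,-.1151,.002,-4.6)
"
```

```text
t 12.97 pos [ 0.5786 -0.1158 -0.0062] th -4.52 q6 -1.88 w 23.1 F [-0.2 -0.6 -0.2]
  MOVE [-8.2  0.6 -0.6] turn 0.1 rows 0.2
```

```bash
python3 -c "
from pins import *
p=cw(34,-86,0);print(p)
go(p[0],p[1],.12,-.5)
"
```

```text
[0.58772463 0.09689749 0.        ]
t 12.97 pos [ 0.5786 -0.1158 -0.0062] th -4.52 q6 -1.88 w 23.1 F [-0.2 -0.6 -0.2]
  MOVE [-126.2  212.7   -7.7] turn -4.0 rows 5.9
```

>>> {"api": "move_arm", "payload": {"commands": [[1, -20, 0, 0, 0], [1, -60, 0, 0, 0], [1, -100, 0, 0, 0], [1, -126, 30, -2, -1], [1, -126, 70, -3, -2], [1, -126, 110, -4, -3], [1, -126, 150, -6, -4], [1, -126, 185, -7, -4]]}}

```text
time: 13.63
position: [0.5853, 0.0715, 0.12]
tool_rot: [0.003, 0.708, -0.003, 0.707]
ft_force: [0.8, 0.6, -0.7]
grip_width: 0.0229
```

>>> {"api": "move_arm", "payload": {"commands": [[1, 0, 28, 0, 0], [1, 0, 28, 0, 0], [1, 0, 28, 0, 0], [1, 0, 28, 0, 0]]}}

```text
time: 13.97
position: [0.5861, 0.097, 0.1197]
tool_rot: [0.003, 0.708, -0.003, 0.707]
ft_force: [-0.1, 0.8, -2.1]
grip_width: 0.0229
```

```bash
python3 -c "
from pins import *
p=cw(34,-86,0)
go(p[0],p[1],.03,-.5)
c=cam('wrist');save(c,'w18')
c=cam('top');save(c,'t18',(130,120,290,280),4)
"
```

```text
t 13.97 pos [0.5861 0.097  0.1197] th -0.48 q6 -1.59 w 22.9 F [-0.1  0.8 -2.1]
  MOVE [89.7 -0.   1.7] turn 0.0 rows 2.2
```

View pics/w18.png

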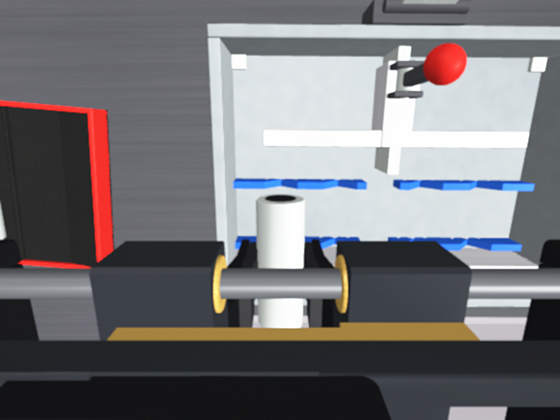

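View pics/t18.png

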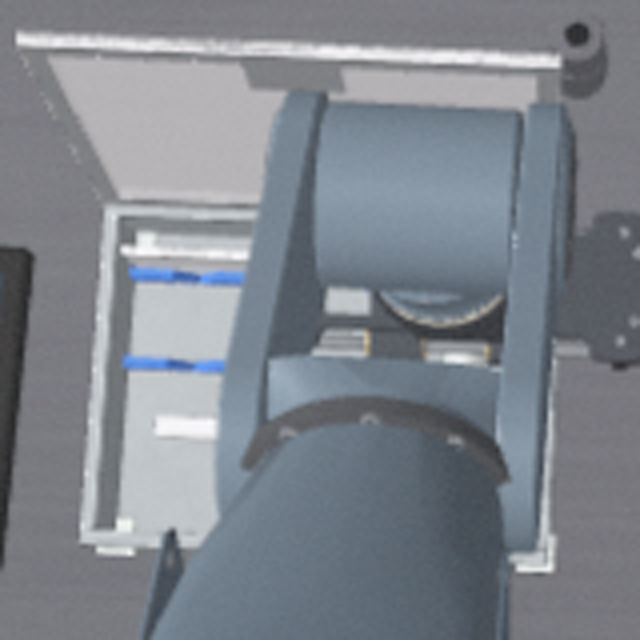

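```bash
python3 -c "
from pins import *
c=cam('scene');save(c,'s18',(180,0,460,210),2.8)
"
```

```text
(no output)
```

View pics/s18.png

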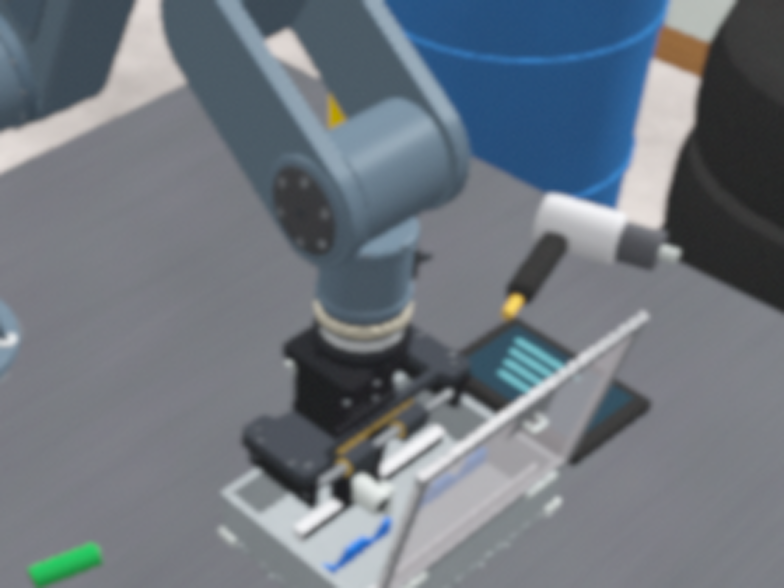

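>>> {"api": "move_arm", "payload": {"commands": [[1, 30, 0, 1.5, 0], [1, 60, 0, 1.5, 0], [1, 85, 0, 1.5, 0], [1, 98, 0, 1.5, 0], [1, 105, 0, 1.5, 0], [1, 108, 0, 1.5, 0], [1, 109, 0, 1.5, 0]]}}

```text
time: 14.7
position: [0.5885, 0.0964, 0.0111]
tool_rot: [0.004, 0.707, -0.004, 0.707]
ft_force: [0.4, 0.3, -1.5]
grip_width: 0.0226
```

```bash
python3 -c "
from pins import *
p=cw(34,-86,0)
go(p[0],p[1],.008,-.5)
c=cam('wrist');save(c,'w19')
"
```

```text
t 14.7 pos [0.5885 0.0964 0.0111] th -0.59 q6 -1.59 w 22.6 F [ 0.4  0.3 -1.5]
  MOVE [ 3.1  0.4 -0.7] turn -0.1 rows 0.1
```

View pics/w19.png

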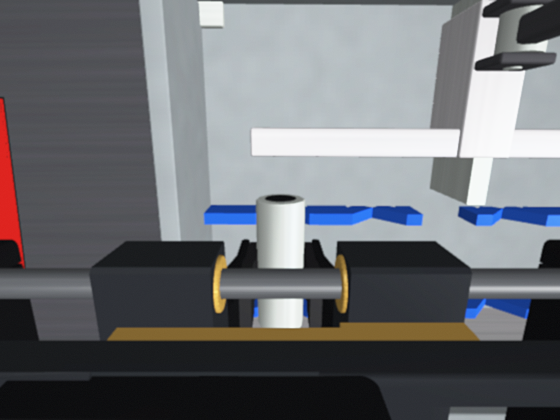

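>>> {"api": "move_arm", "payload": {"commands": [[1, 2, 0, 0, 0], [1, 2, 0, 0, 0]]}}

```text
time: 14.92
position: [0.5889, 0.0971, 0.0101]
tool_rot: [0.003, 0.706, -0.003, 0.708]
ft_force: [-0.6, -0.2, -1.7]
grip_width: 0.0239
```

>>> {"api": "move_arm", "payload": {"commands": [[1, 1.5, 0, 0, 0], [1, 1.5, 0, 0, 0]]}}

```text
time: 15.08
position: [0.5884, 0.0973, 0.0082]
tool_rot: [0.003, 0.707, -0.003, 0.707]
ft_force: [1.2, 0.0, -2.2]
grip_width: 0.0229
```

>>> {"api": "move_arm", "payload": {"commands": [[1, 1.5, 0, 0, 0], [1, 1.5, 0, 0, 0]]}}

```text
time: 15.25
position: [0.5885, 0.0971, 0.0076]
tool_rot: [0.003, 0.707, -0.003, 0.707]
ft_force: [-0.8, -0.6, 6.0]
grip_width: 0.0229
```

>>> {"api": "move_arm", "payload": {"commands": [[1, 1.5, 0, 0, 0], [1, 1.5, 0, 0, 0]]}}

```text
time: 15.42
position: [0.5885, 0.0972, 0.0075]
tool_rot: [0.003, 0.707, -0.003, 0.708]
ft_force: [-3.1, -1.4, 14.6]
grip_width: 0.0234
```

>>> {"api": "move_arm", "payload": {"commands": [[1, -2, 0, 0, 0], [0.1, -2, 0, 0, 0], [0.1, -2, 0, 0, 0], [0.1, -2, 0, 0, 0], [0.1, -20, 0, 0, 0], [0.1, -60, 0, 0, 0], [0.1, -100, 0, 0, 0], [0.1, -120, 0, 0, 0]]}}

```text
time: 16.08
position: [0.5902, 0.0973, 0.1284]
tool_rot: [0.003, 0.705, -0.003, 0.709]
ft_force: [0.7, -1.0, -0.1]
grip_width: 0.0388
```

```bash
python3 -c "
from pins import *
c=cam('wrist');save(c,'w20')
go(.5811,-.165,.15,-3)
"
```

```text
t 16.13 pos [0.5923 0.0974 0.1314] th -0.49 q6 -1.59 w 39.1 F [ 0.4 -0.2  1.2]
  MOVE [ -18.7 -262.4   -8.7] turn 2.5 rows 6.3
```

View pics/w20.png

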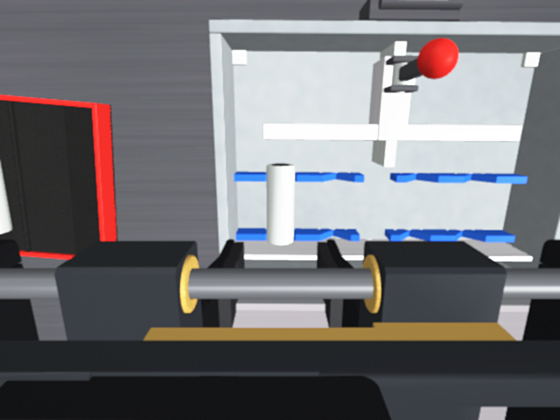

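>>> {"api": "move_arm", "payload": {"commands": [[0.1, -20, -40, 0, 1], [0.1, -30, -80, -3, 2], [0.1, -30, -120, -6, 3], [0.1, -30, -160, -9, 4], [0.1, -30, -200, -12, 4], [0.1, -30, -235, -14, 4], [0.1, -30, -262, -16, 4], [0.1, -30, -262, -16, 4]]}}

```text
time: 16.8
position: [0.5699, -0.1706, 0.1543]
tool_rot: [0.029, 0.706, -0.031, 0.707]
ft_force: [0.3, -0.6, 0.3]
grip_width: 0.0388
```

```bash
python3 -c "
from pins import *
go(.5811,-.165,.03,-3)
c=cam('wrist');save(c,'w21'); pins(c)
c=cam('top'); pins(c); save(c,'t21')
"
```

```text
t 16.8 pos [ 0.5699 -0.1706  0.1543] th -4.82 q6 -1.96 w 38.8 F [ 0.3 -0.6  0.3]
  MOVE [124.3   6.8  10.5] turn -1.8 rows 3.0
[ 0.5508 -0.2619 -6.3773  0.0726  0.026 ] [ 169  149   31   74 1924]
[ 0.5642 -0.2132 -7.7523  0.0731  0.0246] [ 223  158   26   74 1820]
[ 0.5817 -0.1656 -3.0986  0.0738  0.0254] [ 272  172   27   73 1795]
[ 6.4120e-01 -1.7590e-01  8.5012e+01  7.5000e-02  6.8000e-03] [244 262  73   7 501]
```

View pics/w21.png

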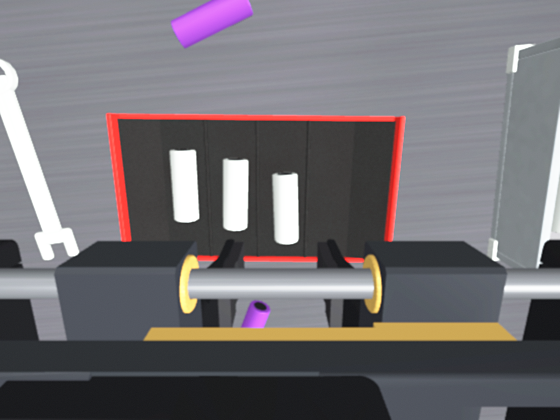

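```bash
python3 -c "
from pins import *
go(.5815,-.1656,-.004,-3.5)
"
```

```text
t 16.9 pos [ 0.5693 -0.1656  0.154 ] th -4.68 q6 -1.96 w 39.2 F [ 1.  -0.4 -0.3]
  MOVE [158.    0.9  12.4] turn -1.2 rows 3.8
```

>>> {"api": "move_arm", "payload": {"commands": [[0.22, 20, 1, 12.4, -1.2], [0.22, 55, 1, 12.4, -1.2], [0.22, 90, 1, 12.4, -1.2], [0.22, 105, 1, 12.4, -1.2], [0.22, 105, 1, 12.4, -1.2]]}}

```text
time: 17.32
position: [0.5788, -0.1611, 0.0453]
tool_rot: [0.021, 0.71, -0.018, 0.704]
ft_force: [-0.0, -0.0, -0.5]
grip_width: 0.0338
```

```bash
python3 -c "
from pins import *
go(.5815,-.1656,-.004,-3.5)
c=cam('wrist');save(c,'w22',(180,130,380,280),4);pins(c)
"
```

```text
t 17.32 pos [ 0.5788 -0.1611  0.0453] th -3.2 q6 -1.97 w 33.8 F [-0.  -0.  -0.5]
  MOVE [49.2 -4.6  3.4] turn 0.3 rows 1.2
[ 0.5469 -0.2614 -6.4485  0.0648  0.0275] [  93  145   50   99 4152]
[ 5.45500e-01 -3.32700e-01 -1.03909e+01  5.41000e-02  9.00000e-03] [  0 157  15  84 612]
[ 0.5631 -0.2133 -2.6784  0.0717  0.0251] [ 177  161   40  108 3363]
[ 6.41900e-01 -1.63300e-01  8.56814e+01  5.98000e-02  1.20000e-02] [ 238  312   85   16 1203]
```

View pics/w22.png

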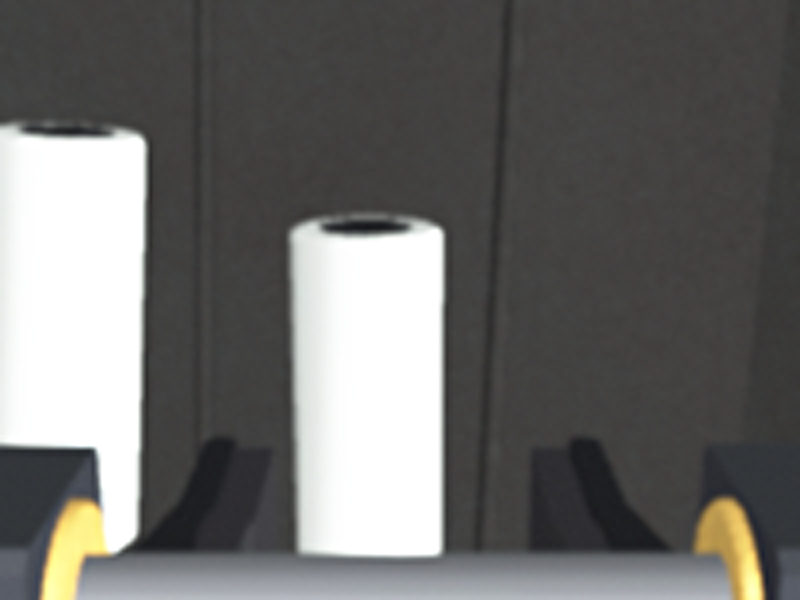

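>>> {"api": "move_arm", "payload": {"commands": [[0.22, 0, 0, 0, 0], [0.22, 0, 0, 0, 0]]}}

```text
time: 17.53
position: [0.5835, -0.1644, 0.0513]
tool_rot: [0.02, 0.706, -0.021, 0.708]
ft_force: [0.1, -0.0, -0.4]
grip_width: 0.0337
```

```bash
python3 -c "
from pins import *
go(.5815,-.1656,-.004,-3.5)
"
```

```text
t 17.53 pos [ 0.5835 -0.1644  0.0513] th -3.25 q6 -1.97 w 33.7 F [ 0.1 -0.  -0.4]
  MOVE [55.3 -1.3 -2.1] turn 0.2 rows 1.3
```

>>> {"api": "move_arm", "payload": {"commands": [[0.22, 20, -1.2, -2, 0], [0.22, 40, -1.2, -2, 0], [0.22, 50, -1.2, -2, 0], [0.22, 55, -1.2, -2, 0], [0.22, 55, -1.2, -2, 0], [0.22, 55, -1.2, -2, 0]]}}

```text
time: 18.03
position: [0.581, -0.166, -0.0042]
tool_rot: [0.02, 0.706, -0.021, 0.707]
ft_force: [-0.4, -0.6, -0.4]
grip_width: 0.0341
```

>>> {"api": "move_arm", "payload": {"commands": [[1, 0, 0, 0, 0], [1, 0, 0, 0, 0], [1, 0, 0, 0, 0], [1, 0, 0, 0, 0], [1, 0, 0, 0, 0]]}}

```text
time: 18.45
position: [0.5807, -0.166, -0.0046]
tool_rot: [0.02, 0.706, -0.021, 0.707]
ft_force: [0.5, 0.4, 4.4]
grip_width: 0.023
```

```bash
python3 -c "
from pins import *
p=cw(34,-36,0);print(p)
go(p[0],p[1],.12,-.5)
"
```

```text
[0.58817463 0.14689546 0.        ]
t 18.45 pos [ 0.5807 -0.166  -0.0046] th -3.31 q6 -1.98 w 23.0 F [0.5 0.4 4.4]
  MOVE [-124.8  312.7  -10.4] turn -2.8 rows 8.1
```

>>> {"api": "move_arm", "payload": {"commands": [[1, -20, 0, 0, 0], [1, -60, 0, 0, 0], [1, -100, 0, 0, 0], [1, -126, 30, -2, -1], [1, -126, 70, -3, -2], [1, -126, 110, -4, -2.8], [1, -126, 150, -6, -2.8], [1, -126, 190, -7, -2.8]]}}

```text
time: 19.12
position: [0.583, 0.0261, 0.1205]
tool_rot: [0.004, 0.708, -0.003, 0.707]
ft_force: [1.4, -0.8, -1.9]
grip_width: 0.0229
```

>>> {"api": "move_arm", "payload": {"commands": [[1, 0, 40, 0, 0], [1, 0, 80, 0, 0], [1, 0, 115, 0, 0], [1, 0, 122, 0, 0], [1, 0, 122, 0, 0], [1, 0, 122, 0, 0]]}}

```text
time: 19.62
position: [0.5845, 0.1463, 0.1202]
tool_rot: [0.002, 0.708, -0.003, 0.707]
ft_force: [-0.1, 0.1, -2.3]
grip_width: 0.023
```

```bash
python3 -c "
from pins import *
p=cw(34,-36,0)
go(p[0],p[1],.0095,-.5)
"
```

```text
t 19.62 pos [0.5845 0.1463 0.1202] th -0.43 q6 -1.5 w 23.0 F [-0.1  0.1 -2.3]
  MOVE [110.7   0.7   3.8] turn 0.1 rows 2.7
```

>>> {"api": "move_arm", "payload": {"commands": [[1, 30, 0.6, 3.8, 0], [1, 60, 0.6, 3.8, 0], [1, 85, 0.6, 3.8, 0], [1, 98, 0.6, 3.8, 0], [1, 105, 0.6, 3.8, 0], [1, 108, 0.6, 3.8, 0], [1, 109, 0.6, 3.8, 0], [1, 109, 0.6, 3.8, 0]]}}

```text
time: 20.28
position: [0.59, 0.1466, 0.0127]
tool_rot: [0.003, 0.706, -0.003, 0.708]
ft_force: [0.0, -0.3, -1.8]
grip_width: 0.0227
```

>>> {"api": "move_arm", "payload": {"commands": [[1, 2, 0, 0, 0], [1, 2, 0, 0, 0]]}}

```text
time: 20.45
position: [0.5897, 0.147, 0.0107]
tool_rot: [0.003, 0.706, -0.003, 0.708]
ft_force: [0.1, -0.5, -2.2]
grip_width: 0.0229
```

```bash
python3 -c "
from pins import *
p=cw(34,-36,0)
go(p[0],p[1],.0095,-.5)
c=cam('wrist');save(c,'w23')
"
```

```text
t 20.45 pos [0.5897 0.147  0.0107] th -0.51 q6 -1.5 w 22.9 F [ 0.1 -0.5 -2.2]
  MOVE [ 1.2 -0.1 -1.6] turn -0.0 rows 0.0
```

View pics/w23.png

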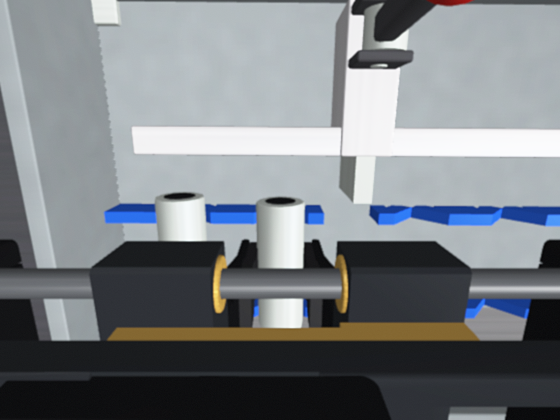

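>>> {"api": "move_arm", "payload": {"commands": [[1, 1.5, 0, -1, 0], [1, 2.5, 0, -1, 0], [1, 2.5, 0, -1, 0]]}}

```text
time: 20.75
position: [0.5891, 0.1472, 0.0093]
tool_rot: [0.003, 0.706, -0.003, 0.708]
ft_force: [-1.9, -0.5, 6.9]
grip_width: 0.0228
```

>>> {"api": "move_arm", "payload": {"commands": [[1, -1, 0, 0, 0], [0.2, -1, 0, 0, 0], [0.2, -1, 0, 0, 0], [0.2, -1, 0, 0, 0], [0.2, -20, 0, 0, 0], [0.2, -60, 0, 0, 0], [0.2, -100, 0, 0, 0], [0.2, -120, 0, 0, 0]]}}

```text
time: 21.42
position: [0.5899, 0.1472, 0.131]
tool_rot: [0.003, 0.705, -0.003, 0.709]
ft_force: [0.2, -0.2, 0.5]
grip_width: 0.0352
```

```bash
python3 -c "
from pins import *
c=cam('wrist');save(c,'w24')
go(.565,-.213,.16,-7)
"
```

```text
t 21.47 pos [0.592  0.1474 0.1341] th -0.5 q6 -1.5 w 34.6 F [ 0.1 -0.5  2. ]
  MOVE [ -26.4 -360.6  -23.6] turn 6.5 rows 8.7
```

View pics/w24.png

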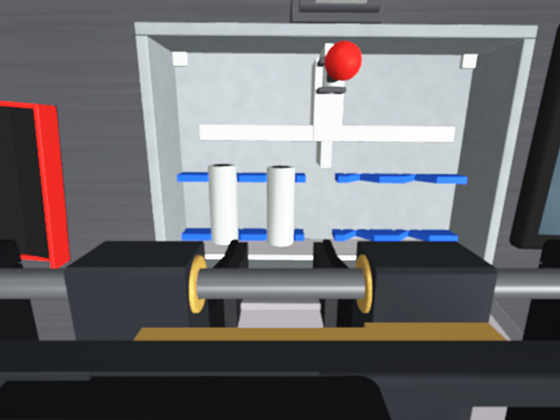

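Both pins lie in cradles 1 and 2. Next pin.

>>> {"api": "move_arm", "payload": {"commands": [[0.22, -20, -40, -3, 1], [0.22, -28, -80, -6, 2], [0.22, -28, -120, -9, 3], [0.22, -28, -160, -12, 4], [0.22, -28, -200, -15, 5], [0.22, -28, -240, -18, 6], [0.22, -28, -280, -21, 6.5], [0.22, -28, -320, -24, 6.5]]}}

```text
time: 22.13
position: [0.5602, -0.1745, 0.1547]
tool_rot: [0.044, 0.706, -0.043, 0.705]
ft_force: [0.9, -0.4, 0.1]
grip_width: 0.0338
```

>>> {"api": "move_arm", "payload": {"commands": [[0.22, 0, -30, 0, 0], [0.22, 0, -41, 0, 0], [0.22, 0, -41, 0, 0], [0.22, 0, -41, 0, 0], [0.22, 0, -41, 0, 0]]}}

```text
time: 22.55
position: [0.5557, -0.2115, 0.1548]
tool_rot: [0.043, 0.706, -0.042, 0.705]
ft_force: [0.2, -0.4, -0.3]
grip_width: 0.0341
```

```bash
python3 -c "
from pins import *
c=cam('wrist');save(c,'w25');pins(c)
go(.564,-.213,-.0045,-7.5)
"
```

```text
[ 0.5509 -0.2618 -6.2219  0.0737  0.026 ] [ 212  162   31   74 1885]
[ 0.5634 -0.2139 -7.1132  0.0737  0.0256] [ 264  169   27   73 1841]
t 22.6 pos [ 0.5559 -0.2113  0.1549] th -6.9 q6 -2.0 w 33.6 F [-0.3  0.1  0.3]
  MOVE [159.4  -0.9   8.5] turn 0.6 rows 3.8
```

View pics/w25.png

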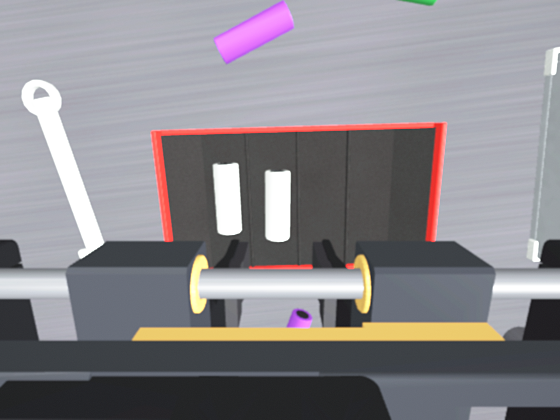

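>>> {"api": "move_arm", "payload": {"commands": [[0.22, 20, -1.7, 7.7, 0], [0.22, 60, -1.7, 7.7, 0], [0.22, 100, -1.7, 7.7, 0], [0.22, 130, -1.7, 7.7, 0], [0.22, 145, -1.7, 7.7, 0], [0.22, 150, -1.7, 7.7, 0], [0.22, 150, -1.7, 7.7, 0], [0.22, 150, -1.7, 7.7, 0]]}}

```text
time: 23.27
position: [0.5644, -0.2154, 0.006]
tool_rot: [0.043, 0.705, -0.043, 0.706]
ft_force: [0.6, 0.3, 0.8]
grip_width: 0.0338
```

```bash
python3 -c "
from pins import *
go(.5634,-.2139,-.0045,-7.1)
c=cam('wrist');save(c,'w26',(180,130,380,280),4)
"
```

```text
t 23.27 pos [ 0.5644 -0.2154  0.006 ] th -6.92 q6 -2.0 w 33.8 F [0.6 0.3 0.8]
  MOVE [10.5  1.3 -1.2] turn 0.2 rows 0.3
```

View pics/w26.png

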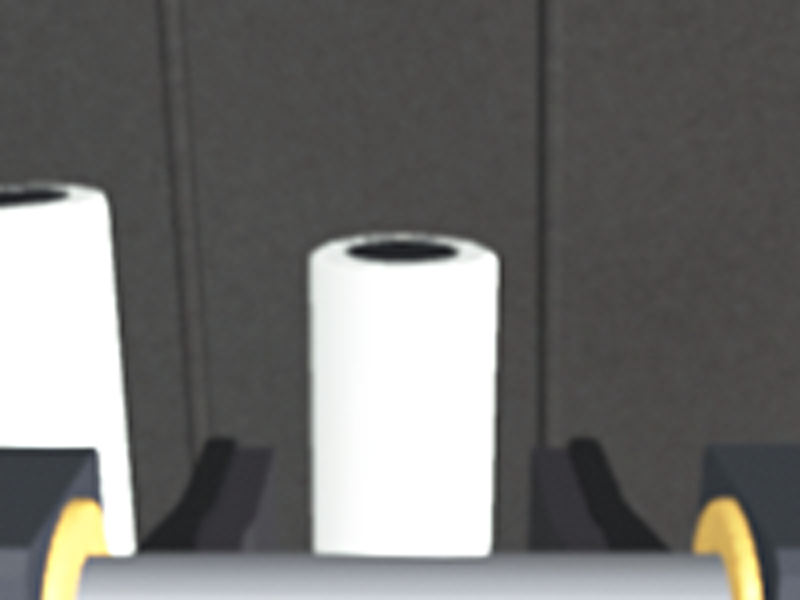

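>>> {"api": "move_arm", "payload": {"commands": [[0.22, 7, 0.5, -1, 0], [0.22, 10.5, 0.5, -1, 0], [0.22, 10.5, 0.5, -1, 0], [1, 10.5, 0.5, -1, 0], [1, 10.5, 0.5, -1, 0], [1, 10.5, 0.5, -1, 0], [1, 10.5, 0.5, -1, 0], [1, 10.5, 0.5, -1, 0]]}}

```text
time: 23.98
position: [0.5626, -0.2156, -0.005]
tool_rot: [0.043, 0.706, -0.043, 0.706]
ft_force: [-1.2, 0.2, 1.3]
grip_width: 0.023
```

```bash
python3 -c "
from pins import *
p=cw(34,36,0);print(p)
go(p[0],p[1],.12,-.5)
"
```

```text
[0.58882262 0.21889255 0.        ]
t 23.98 pos [ 0.5626 -0.2156 -0.005 ] th -7.02 q6 -2.0 w 23.0 F [-1.2  0.2  1.3]
  MOVE [-125.1  434.4  -27.1] turn -6.5 rows 10.9
```

>>> {"api": "move_arm", "payload": {"commands": [[1, -20, 0, 0, 0], [1, -60, 0, 0, 0], [1, -100, 0, 0, 0], [1, -126, 30, -2, -1], [1, -126, 70, -5, -2], [1, -126, 110, -8, -4], [1, -126, 150, -10, -5], [1, -126, 190, -12, -6.5]]}}

```text
time: 24.65
position: [0.5732, -0.0239, 0.1208]
tool_rot: [0.003, 0.707, -0.003, 0.707]
ft_force: [0.1, -0.4, -1.9]
grip_width: 0.0231
```

>>> {"api": "move_arm", "payload": {"commands": [[1, 0, 41, 0, 0], [1, 0, 82, 0, 0], [1, 0, 123, 0, 0], [1, 0, 164, 0, 0], [1, 0, 205, 0, 0], [1, 0, 235, 0, 0], [1, 0, 235, 0, 0], [1, 0, 235, 0, 0]]}}

```text
time: 25.32
position: [0.5751, 0.2113, 0.1202]
tool_rot: [0.002, 0.707, -0.002, 0.707]
ft_force: [-0.4, -1.0, -2.1]
grip_width: 0.0233
```

```bash
python3 -c "
from pins import *
p=cw(34,36,0)
go(p[0],p[1],.0115,-.5)
"
```

```text
t 25.32 pos [0.5751 0.2113 0.1202] th -0.29 q6 -1.4 w 23.3 F [-0.4 -1.  -2.1]
  MOVE [108.7   7.7  13.8] turn 0.2 rows 2.6
```

>>> {"api": "move_arm", "payload": {"commands": [[1, 10, 7.5, 13, 0.2], [1, 50, 7.5, 13, 0.2], [1, 80, 7.5, 13, 0.2], [1, 95, 7.5, 13, 0.2], [1, 104, 7.5, 13, 0.2], [1, 108, 7.5, 13, 0.2], [1, 108, 7.5, 13, 0.2], [1, 108, 7.5, 13, 0.2]]}}

```text
time: 25.98
position: [0.5902, 0.2163, 0.0136]
tool_rot: [0.004, 0.706, -0.005, 0.708]
ft_force: [-0.3, -0.6, -0.9]
grip_width: 0.023
```

```bash
python3 -c "
from pins import *
p=cw(34,36,0)
go(p[0],p[1],.0095,-.5)
c=cam('wrist');save(c,'w27')
"
```

```text
t 25.98 pos [0.5902 0.2163 0.0136] th -0.73 q6 -1.38 w 23.0 F [-0.3 -0.6 -0.9]
  MOVE [ 4.1  2.6 -1.4] turn -0.2 rows 0.1
```

View pics/w27.png

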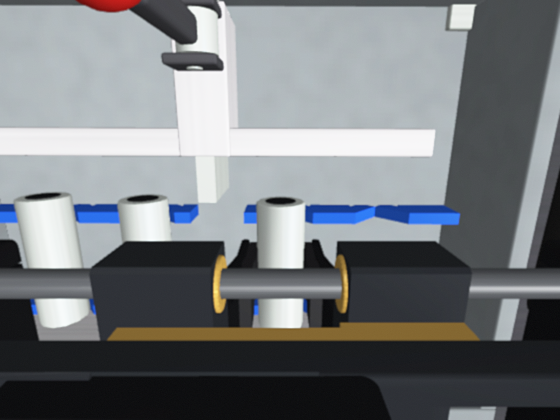

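>>> {"api": "move_arm", "payload": {"commands": [[1, 0, 2.5, -1, 0], [1, 2, 2.5, -1, 0], [1, 3, 2.5, -1, 0], [1, 3, 2.5, -1, 0]]}}

```text
time: 26.37
position: [0.5881, 0.2194, 0.0098]
tool_rot: [0.004, 0.707, -0.004, 0.707]
ft_force: [-0.4, -0.5, -2.1]
grip_width: 0.0231
```

>>> {"api": "move_arm", "payload": {"commands": [[1, 1.5, 0, 0, 0], [1, 1.5, 0, 0, 0]]}}

```text
time: 26.53
position: [0.5883, 0.2192, 0.0088]
tool_rot: [0.004, 0.707, -0.004, 0.707]
ft_force: [-0.8, -1.2, 2.3]
grip_width: 0.0227
```

Contact; release and rise.

>>> {"api": "move_arm", "payload": {"commands": [[1, 0, 0, 0, 0], [0.2, 0, 0, 0, 0], [0.2, 0, 0, 0, 0], [0.2, 0, 0, 0, 0], [0.2, -20, 0, 0, 0], [0.2, -60, 0, 0, 0], [0.2, -100, 0, 0, 0], [0.2, -130, 0, 0, 0]]}}

```text
time: 27.2
position: [0.5889, 0.2198, 0.1406]
tool_rot: [0.005, 0.706, -0.004, 0.708]
ft_force: [1.8, -0.8, -0.4]
grip_width: 0.0346
```

```bash
python3 -c "
from pins import *
c=cam('wrist');save(c,'w28')
go(.545,-.262,.16,-7)
"
```

```text
t 27.25 pos [0.5928 0.2207 0.1469] th -0.69 q6 -1.38 w 34.8 F [ 0.4 -0.3  3.8]
  MOVE [ -15.  -483.2  -41.8] turn 6.3 rows 11.6
```

View pics/w28.png

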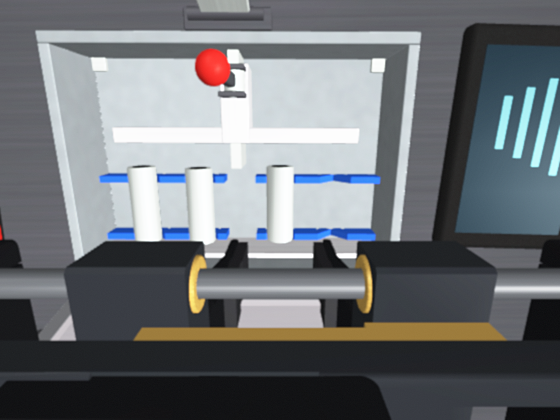

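>>> {"api": "move_arm", "payload": {"commands": [[0.22, -10, -40, -3, 1], [0.22, -15, -80, -6, 2], [0.22, -15, -120, -9, 3], [0.22, -15, -160, -12, 4], [0.22, -15, -200, -15, 5], [0.22, -15, -240, -18, 6], [0.22, -15, -280, -21, 6.3], [0.22, -15, -320, -25, 6.3]]}}

```text
time: 27.92
position: [0.5589, -0.102, 0.153]
tool_rot: [0.043, 0.706, -0.043, 0.706]
ft_force: [0.5, -0.2, 1.0]
grip_width: 0.0341
```

>>> {"api": "move_arm", "payload": {"commands": [[0.22, 0, -40, -4, 0], [0.22, 0, -80, -8, 0], [0.22, 0, -120, -12, 0], [0.22, 0, -152, -14, 0], [0.22, 0, -160, -15, 0], [0.22, 0, -160, -15, 0], [0.22, 0, -160, -15, 0]]}}

```text
time: 28.5
position: [0.5243, -0.2567, 0.1527]
tool_rot: [0.044, 0.706, -0.043, 0.705]
ft_force: [0.7, -0.2, 0.3]
grip_width: 0.0338
```

```bash
python3 -c "
from pins import *
c=cam('wrist');save(c,'w29');pins(c)
go(.551,-.262,-.0045,-6.3)
"
```

```text
[ 0.5509 -0.2625 -5.8342  0.0755  0.0257] [ 263  188   27   73 1795]
t 28.55 pos [ 0.5245 -0.2557  0.1528] th -7.0 q6 -2.09 w 33.6 F [ 0.5  0.2 -0.8]
  MOVE [157.3  -3.3  27.3] turn -0.7 rows 3.8
```

View pics/w29.png

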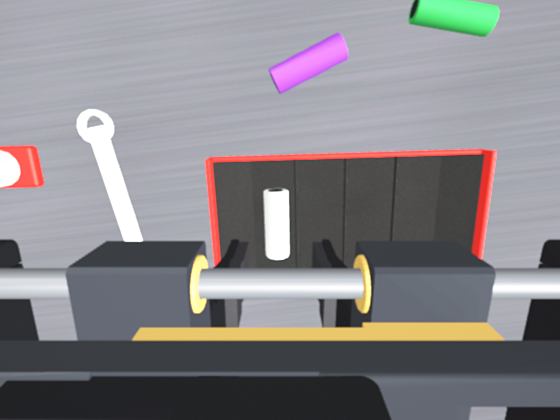

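>>> {"api": "move_arm", "payload": {"commands": [[0.22, 20, -3.5, 27, -0.7], [0.22, 50, -3.5, 27, -0.7], [0.22, 90, -3.5, 27, -0.7], [0.22, 125, -3.5, 27, -0.7], [0.22, 140, -3.5, 27, -0.7], [0.22, 145, -3.5, 27, -0.7], [0.22, 145, -3.5, 27, -0.7], [0.22, 145, -3.5, 27, -0.7]]}}

```text
time: 29.22
position: [0.552, -0.2631, 0.009]
tool_rot: [0.038, 0.706, -0.039, 0.706]
ft_force: [0.5, -0.1, 0.4]
grip_width: 0.0339
```

```bash
python3 -c "
from pins import *
go(.551,-.262,-.0045,-6.3)
c=cam('wrist');save(c,'w30',(180,130,380,280),4)
"
```

```text
t 29.22 pos [ 0.552  -0.2631  0.009 ] th -6.21 q6 -2.09 w 33.9 F [ 0.5 -0.1  0.4]
  MOVE [13.5  1.  -1.2] turn 0.1 rows 0.3
```

View pics/w30.png

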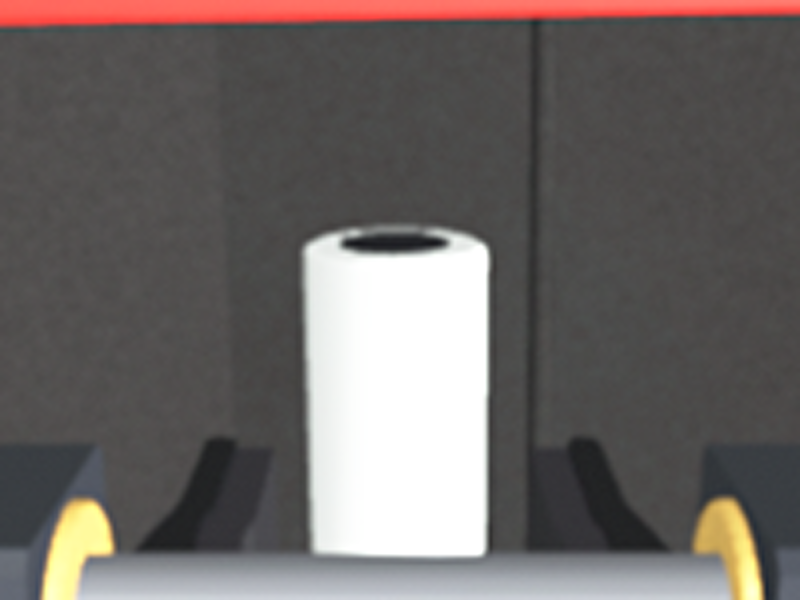

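>>> {"api": "move_arm", "payload": {"commands": [[0.22, 9, 0.5, -1, 0], [0.22, 13.5, 0.5, -1, 0], [0.22, 13.5, 0.5, -1, 0], [1, 13.5, 0.5, -1, 0], [1, 13.5, 0.5, -1, 0], [1, 13.5, 0.5, -1, 0], [1, 13.5, 0.5, -1, 0], [1, 13.5, 0.5, -1, 0]]}}

```text
time: 29.93
position: [0.55, -0.2634, -0.0051]
tool_rot: [0.039, 0.706, -0.039, 0.706]
ft_force: [-0.1, 0.4, 1.3]
grip_width: 0.0232
```

```bash
python3 -c "
from pins import *
p=cw(34,86,0);print(p)
go(p[0],p[1],.12,-.5)
"
```

```text
[0.58927261 0.26889052 0.        ]
t 29.93 pos [ 0.55   -0.2634 -0.0051] th -6.32 q6 -2.09 w 23.2 F [-0.1  0.4  1.3]
  MOVE [-125.1  533.4  -19.6] turn -5.8 rows 13.1
```

>>> {"api": "move_arm", "payload": {"commands": [[1, -20, 0, 0, 0], [1, -60, 0, 0, 0], [1, -100, 0, 0, 0], [1, -126, 30, -2, -1], [1, -126, 70, -4, -2], [1, -126, 110, -5, -4], [1, -126, 150, -6, -5], [1, -126, 190, -7, -5.8]]}}

```text
time: 30.6
position: [0.5636, -0.0722, 0.1209]
tool_rot: [0.003, 0.707, -0.003, 0.707]
ft_force: [-0.1, 0.6, -1.9]
grip_width: 0.023
```

>>> {"api": "move_arm", "payload": {"commands": [[1, 0, 41, 0, 0], [1, 0, 82, 0, 0], [1, 0, 123, 0, 0], [1, 0, 164, 0, 0], [1, 0, 205, 0, 0], [1, 0, 246, 0, 0], [1, 0, 287, 0, 0], [1, 0, 325, 0, 0]]}}

```text
time: 31.27
position: [0.5661, 0.2535, 0.1203]
tool_rot: [0.003, 0.707, -0.003, 0.707]
ft_force: [0.3, -0.4, -0.8]
grip_width: 0.0231
```

>>> {"api": "move_arm", "payload": {"commands": [[1, 0, 5, 0, 0], [1, 0, 5, 0, 0], [1, 0, 5, 0, 0]]}}

```text
time: 31.52
position: [0.5663, 0.256, 0.1202]
tool_rot: [0.002, 0.708, -0.003, 0.707]
ft_force: [0.2, -0.4, -0.6]
grip_width: 0.0231
```

```bash
python3 -c "
from pins import *
p=cw(33.5,86,0);print(p)
go(p[0],p[1],.0125,-.5)
"
```

```text
[0.58877263 0.26889502 0.        ]
t 31.52 pos [0.5663 0.256  0.1202] th -0.43 q6 -1.32 w 23.1 F [ 0.2 -0.4 -0.6]
  MOVE [107.6  13.2  22.5] turn 0.1 rows 2.7
```

>>> {"api": "move_arm", "payload": {"commands": [[1, 0, 13, 22.5, 0], [1, 30, 13, 22.5, 0], [1, 65, 13, 22.5, 0], [1, 90, 13, 22.5, 0], [1, 102, 13, 22.5, 0], [1, 105, 13, 22.5, 0], [1, 105, 13, 22.5, 0], [1, 105, 13, 22.5, 0]]}}

```text
time: 32.18
position: [0.591, 0.2685, 0.017]
tool_rot: [0.004, 0.706, -0.003, 0.708]
ft_force: [0.1, -0.5, -1.6]
grip_width: 0.0227
```

```bash
python3 -c "
from pins import *
p=cw(33.5,86,0);print(p)
go(p[0],p[1],.0095,-.5)
c=cam('wrist');save(c,'w31')
"
```

```text
[0.58877263 0.26889502 0.        ]
t 32.18 pos [0.591  0.2685 0.017 ] th -0.58 q6 -1.31 w 22.7 F [ 0.1 -0.5 -1.6]
  MOVE [ 7.5  0.4 -2.3] turn -0.1 rows 0.2
```

View pics/w31.png

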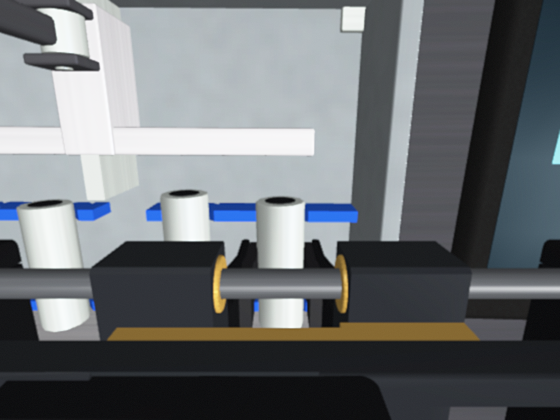

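>>> {"api": "move_arm", "payload": {"commands": [[1, 3, 0.4, -2, 0], [1, 6, 0.4, -2, 0], [1, 7, 0.4, -2, 0], [1, 7, 0.4, -2, 0]]}}

```text
time: 32.57
position: [0.5877, 0.2695, 0.0092]
tool_rot: [0.003, 0.707, -0.003, 0.707]
ft_force: [-0.4, -1.2, 0.4]
grip_width: 0.0229
```

>>> {"api": "move_arm", "payload": {"commands": [[1, 1.5, 0, 0, 0], [1, 1.5, 0, 0, 0]]}}

```text
time: 32.73
position: [0.5879, 0.2694, 0.0088]
tool_rot: [0.003, 0.707, -0.003, 0.707]
ft_force: [-2.7, -2.0, 6.5]
grip_width: 0.0231
```

>>> {"api": "move_arm", "payload": {"commands": [[1, -1, 0, 0, 0], [0.2, -1, 0, 0, 0], [0.2, -1, 0, 0, 0], [0.2, -1, 0, 0, 0], [0.2, -20, 0, 0, 0], [0.2, -60, 0, 0, 0], [0.2, -100, 0, 0, 0], [0.2, -140, 0, 0, 0]]}}

```text
time: 33.4
position: [0.5871, 0.2694, 0.1479]
tool_rot: [0.003, 0.708, -0.003, 0.706]
ft_force: [1.6, 0.5, 0.6]
grip_width: 0.0347
```

```bash
python3 -c "
from pins import *
go(.487,.205,.2,-90.5)
c=cam('wrist');save(c,'w32')
im=c['image'].astype(int); m=(im[...,0]>130)&(im[...,1]<90)&(im[...,2]<90)
q=np.argwhere(m)[:,::-1]; print(len(q),q.min(0),q.max(0))
"
```

```text
t 33.4 pos [0.5871 0.2694 0.1479] th -0.51 q6 -1.3 w 34.7 F [1.6 0.5 0.6]
  MOVE [-51.9 -65.3 -99.6] turn 90.0 rows 12.6
1008 [115  55] [151  90]
```

View pics/w32.png

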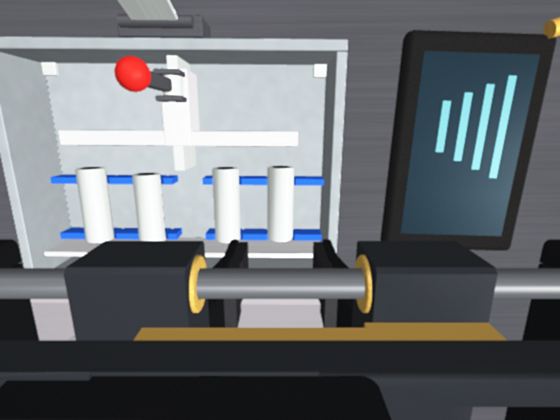

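>>> {"api": "move_arm", "payload": {"commands": [[0.3, -20, -5, -10, 7], [0.3, -40, -12, -20, 14], [0.3, -60, -20, -30, 21.4], [0.3, -72, -28, -42, 28.6], [0.3, -72, -36, -54, 35.8], [0.3, -72, -44, -66, 43], [0.3, -72, -52, -78, 50], [0.3, -72, -60, -90, 57.2]]}}

```text
time: 34.12
position: [0.4965, 0.21, 0.2191]
tool_rot: [0.342, 0.619, -0.342, 0.619]
ft_force: [-0.1, -0.4, 0.0]
grip_width: 0.0305
```

>>> {"api": "move_arm", "payload": {"commands": [[0.3, 0, 0, 0, 7], [0.3, 0, 0, 0, 14], [0.3, 0, 0, 0, 21.4], [0.3, 0, 0, 0, 28.6], [0.3, 0, 0, 0, 32.8], [0.3, 0, 0, 0, 32.8], [0.3, 0, 0, 0, 32.8]]}}

```text
time: 34.7
position: [0.4971, 0.2103, 0.219]
tool_rot: [-0.501, -0.499, 0.501, -0.499]
ft_force: [0.9, 0.5, -0.3]
grip_width: 0.0306
```

```bash
cat > knob.py <<'E'
from pins import *
from scipy.optimize import least_squares
c=cam('wrist');save(c,'wk')
im=c['image'].astype(int); m=(im[...,0]>130)&(im[...,1]<90)&(im[...,2]<90)
q=np.argwhere(m)[:,::-1]; print(len(q),q.min(0),q.max(0)); ctr=(q.min(0)+q.max(0))/2
f=lambda s: proj(c,cw(s[1]-77,60*np.cos(s[0]),54+60*np.sin(s[0])))[0]-ctr
r=least_squares(f,[1.57,8]);k=cw(r.x[1]-77,60*np.cos(r.x[0]),54+60*np.sin(r.x[0]));print(r.x,k)
go(k[0],k[1],k[2]-.028,-90.5)
E
python3 knob.py
```

```text
319 [260 225] [279 245]
[1.57190485 9.32245107] [0.48682459 0.18374258 0.11399996]
t 34.75 pos [0.4971 0.2103 0.219 ] th -90.17 q6 0.2 w 30.8 F [-0.1  0.9  0.5]
  MOVE [133.  -10.2  26.6] turn 0.3 rows 3.3
```

View pics/wk.png

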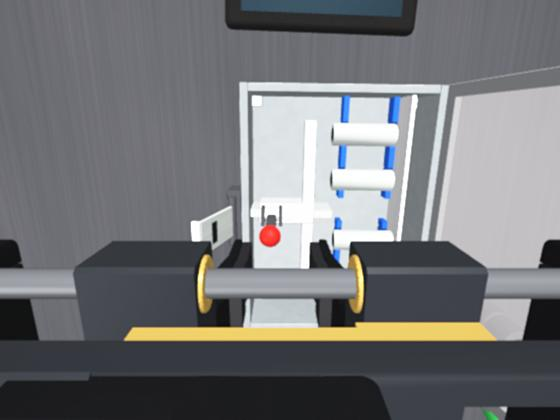

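>>> {"api": "move_arm", "payload": {"commands": [[0.3, 0, -10, 26, 0.3], [0.3, 20, -10, 26, 0.3], [0.3, 55, -10, 26, 0.3], [0.3, 70, -10, 26, 0.3], [0.3, 70, -10, 26, 0.3], [0.3, 70, -10, 26, 0.3]]}}

```text
time: 35.25
position: [0.4866, 0.1843, 0.1487]
tool_rot: [-0.502, -0.498, 0.503, -0.497]
ft_force: [-0.3, 0.7, -0.4]
grip_width: 0.0306
```

```bash
python3 knob.py
```

```text
610 [268 219] [295 247]
[1.5748877  9.55320937] [0.48705373 0.18356154 0.1139995 ]
t 35.3 pos [0.4876 0.1845 0.1497] th -90.54 q6 0.16 w 30.4 F [0.4 0.2 0.4]
  MOVE [63.7 -0.6  0.9] turn -0.0 rows 1.5
```

View pics/wk.png

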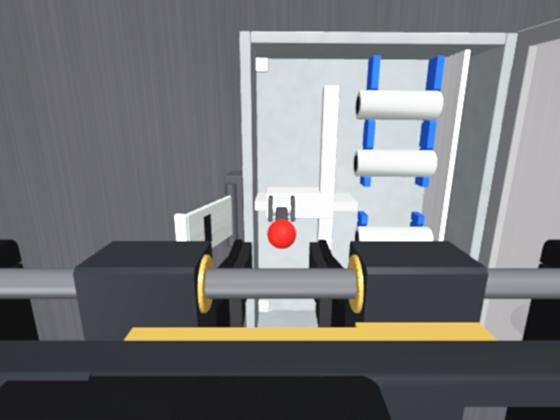

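>>> {"api": "move_arm", "payload": {"commands": [[0.3, 30, -0.5, 1, 0], [0.3, 55, -0.5, 1, 0], [0.3, 63, -0.5, 1, 0], [0.3, 63, -0.5, 1, 0], [1, 63, -0.5, 1, 0], [1, 63, -0.5, 1, 0], [1, 63, -0.5, 1, 0], [1, 63, -0.5, 1, 0]], "newtons": 36}}

```text
time: 35.97
position: [0.4877, 0.1836, 0.0878]
tool_rot: [0.504, 0.497, -0.502, 0.498]
ft_force: [-0.3, 0.0, 3.3]
grip_width: 0.0177
```

```bash
python3 -c "
from h import *
go(.4868,.1837,.086,-90.5)"
```

```text
t 35.97 pos [0.4877 0.1836 0.0878] th -90.58 q6 0.16 w 17.7 F [-0.3  0.   3.3]
  MOVE [ 1.8 -0.9 -0.1] turn -0.1 rows 0.0
```

>>> {"api": "move_arm", "payload": {"commands": [[1, 0, 4, 0, 0], [1, 0, 8, 0, 0], [1, 0, 12, 0, 0], [1, 0, 16, 0, 0], [1, 0, 20, 0, 0], [1, 0, 20, 0, 0]]}}

```text
time: 36.47
position: [0.5079, 0.1833, 0.0878]
tool_rot: [0.503, 0.497, -0.502, 0.498]
ft_force: [-0.4, 0.5, 5.4]
grip_width: 0.0175
```

>>> {"api": "move_arm", "payload": {"commands": [[1, 0, 2, 0, 0], [1, 0, 3, 0, 0], [1, 0, 3, 0, 0]]}}

```text
time: 36.72
position: [0.5084, 0.1833, 0.0877]
tool_rot: [-0.502, -0.498, 0.503, -0.497]
ft_force: [-3.6, 0.1, 9.1]
grip_width: 0.0178
```

>>> {"api": "move_arm", "payload": {"commands": [[1, 0, 1, 0, 0], [1, 0, 1.5, 0, 0], [1, 0, 1.5, 0, 0]]}}

```text
time: 36.97
position: [0.509, 0.1833, 0.0877]
tool_rot: [-0.502, -0.498, 0.503, -0.497]
ft_force: [-5.1, -0.0, 8.9]
grip_width: 0.0179
```

>>> {"api": "move_arm", "payload": {"commands": [[1, 0, 1, 0, 0], [1, 0, 2, 0, 0], [1, 0, 2, 0, 0]]}}

```text
time: 37.22
position: [0.5106, 0.1832, 0.0877]
tool_rot: [-0.501, -0.499, 0.504, -0.496]
ft_force: [-5.4, 0.3, 10.0]
grip_width: 0.0183
```

>>> {"api": "move_arm", "payload": {"commands": [[1, 0, 1, 0, 0], [1, 0, 2, 0, 0], [1, 0, 2, 0, 0]]}}

```text
time: 37.47
position: [0.5125, 0.1832, 0.0877]
tool_rot: [-0.501, -0.499, 0.504, -0.496]
ft_force: [-5.4, -0.4, 10.5]
grip_width: 0.0178
```

```bash
python3 knob.py; cp pics/wk.png pics/wk2.png
```

```text
459 [262 252] [298 268]
[ 1.47845967 34.61599561] [0.5121675  0.18911356 0.1137444 ]
t 37.52 pos [0.5125 0.1832 0.0877] th -90.58 q6 0.15 w 17.7 F [-5.6  0.9  9.6]
  MOVE [ 1.9 -0.4 -5.9] turn -0.1 rows 0.1
```

View pics/wk2.png

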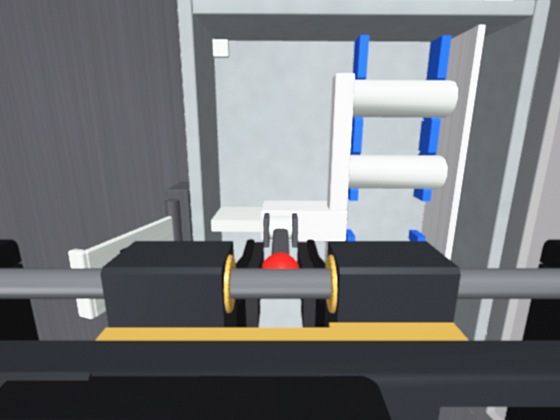

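>>> {"api": "move_arm", "payload": {"commands": [[1, 0, 1, 0, 0], [1, 0, 1.5, 0, 0], [1, 0, 1.5, 0, 0]]}}

```text
time: 37.77
position: [0.5138, 0.1831, 0.0877]
tool_rot: [-0.501, -0.499, 0.504, -0.496]
ft_force: [-6.0, -0.4, 10.3]
grip_width: 0.0176
```

>>> {"api": "move_arm", "payload": {"commands": [[1, 0, 1, 0, 0], [1, 0, 1.5, 0, 0], [1, 0, 1.5, 0, 0]]}}

```text
time: 38.02
position: [0.514, 0.1831, 0.0876]
tool_rot: [-0.501, -0.499, 0.504, -0.496]
ft_force: [-8.8, 0.6, 11.5]
grip_width: 0.0179
```

>>> {"api": "move_arm", "payload": {"commands": [[1, 0, 1, 0, 0], [1, 0, 2, 0, 0], [1, 0, 2, 0, 0]]}}

```text
time: 38.27
position: [0.514, 0.1831, 0.0876]
tool_rot: [-0.499, -0.5, 0.506, -0.495]
ft_force: [-11.5, 1.3, 16.4]
grip_width: 0.0178
```

```bash
python3 knob.py; cp pics/wk.png pics/wk3.png; python3 -c "
from pins import *
c=cam('scene');save(c,'s33',(230,80,430,230),4)"
```

```text
459 [262 252] [298 268]
[ 1.47876907 36.32980638] [0.51388108 0.18907965 0.11374611]
t 38.32 pos [0.514  0.1831 0.0876] th -90.57 q6 0.15 w 18.0 F [-10.5  -0.1  14.8]
  MOVE [ 1.9 -0.2 -6. ] turn -0.1 rows 0.1
```

View pics/wk3.png

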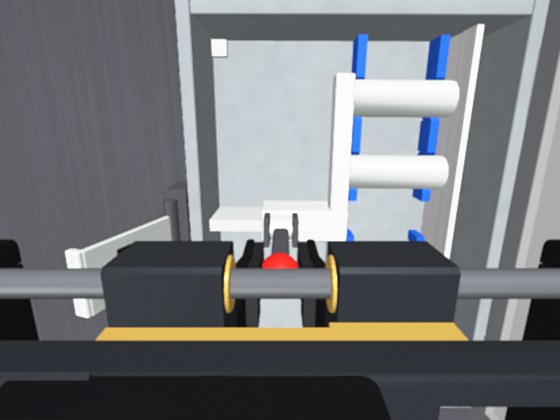

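View pics/s33.png

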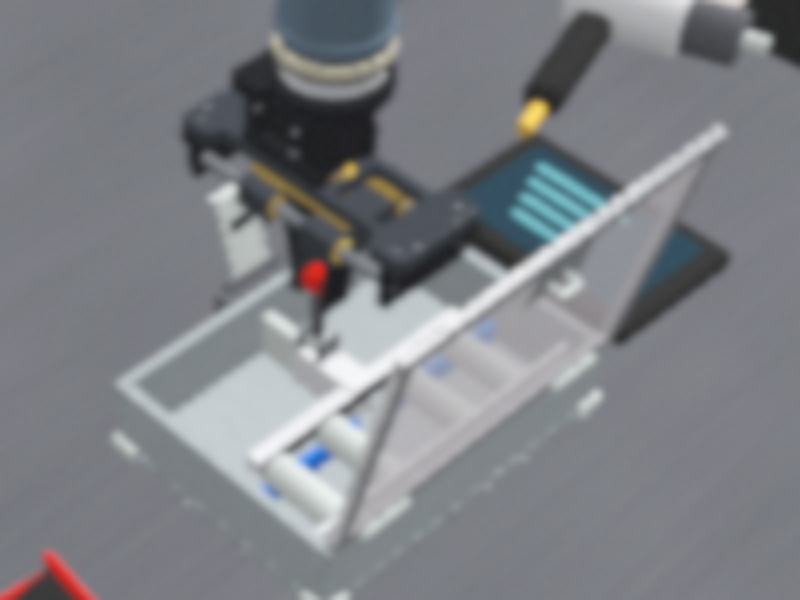

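>>> {"api": "move_arm", "payload": {"commands": [[1, 1.2, -1, -11.7, 0], [1, 4.6, -1, -23, 0], [1, 10.1, -1, -33.3, 0], [1, 17.6, -1, -42.4, 0], [1, 26.7, -1, -49.9, 0], [1, 37, -1, -55.4, 0]], "newtons": 40}}

```text
time: 38.87
position: [0.515, 0.2401, 0.0508]
tool_rot: [-0.501, -0.499, 0.504, -0.495]
ft_force: [-10.0, 7.1, 12.0]
grip_width: 0.0173
```

```bash
python3 knob.py; cp pics/wk.png pics/wk4.png
```

```text
291 [263 267] [295 308]
[ 0.53645477 36.24709762] [0.51421289 0.23513624 0.08466552]
t 38.92 pos [0.5149 0.241  0.0487] th -90.62 q6 0.25 w 16.9 F [-6.9  8.6  2.3]
  MOVE [-7.9 -0.7  5.8] turn -0.1 rows 0.2
```

View pics/wk4.png

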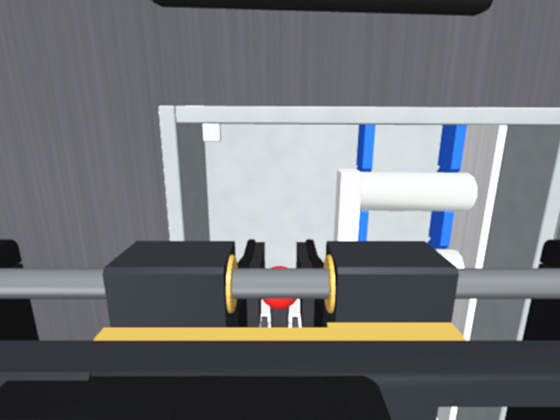

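>>> {"api": "move_arm", "payload": {"commands": [[0.3, 0, 0, 3, 0], [0.3, 0, 0, 3, 0], [0.3, 0, 0, 3, 0], [0.3, -35, 0, 2, 0], [1, -65, 0, 0, 0], [1, -65, 0, 0, 0], [1, -65, 0, 0, 0], [1, -65, 0, 0, 0]]}}

```text
time: 39.58
position: [0.5197, 0.238, 0.1144]
tool_rot: [0.503, 0.497, -0.502, 0.498]
ft_force: [-1.1, -0.1, -1.4]
grip_width: 0.0114
```

```bash
python3 knob.py; cp pics/wk.png pics/wk5.png
```

```text
587 [259 220] [286 248]
[ 0.46766493 36.12885838] [0.51411252 0.23712307 0.08104819]
t 39.63 pos [0.5191 0.2379 0.1137] th -90.6 q6 0.24 w 7.5 F [0.1 0.6 0.2]
  MOVE [60.6 -4.9  0.8] turn -0.1 rows 1.5
```

View pics/wk5.png

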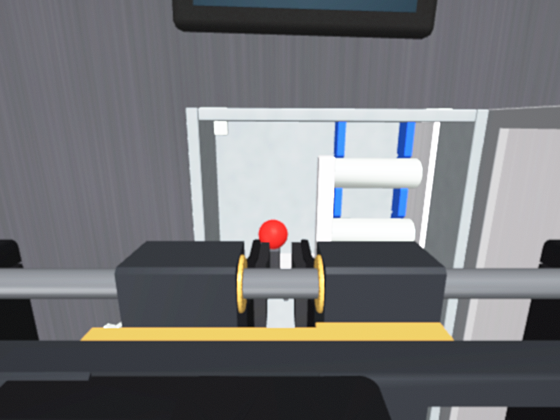

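>>> {"api": "move_arm", "payload": {"commands": [[1, 0, -5, -3, 0], [1, 20, -5, -3, 0], [1, 32, -5, -3, 0], [1, 40, -5, -4, 0], [1, 48, -5, -5, 0], [1, 56, -5, -5, 0], [1, 62, -5, -5, 0], [1, 65, -5, -5, 0]]}}

```text
time: 40.3
position: [0.5152, 0.2452, 0.0505]
tool_rot: [0.504, 0.497, -0.502, 0.497]
ft_force: [-6.1, 3.5, 34.8]
grip_width: 0.0004
```

```bash
python3 knob.py; cp pics/wk.png pics/wk6.png
```

```text
162 [270 237] [290 266]
[-0.14865159 36.61213917] [0.51464781 0.24289938 0.04511372]
t 40.35 pos [0.5151 0.2451 0.0509] th -90.63 q6 0.26 w 0.5 F [-3.5  2.8 20.4]
  MOVE [33.8 -0.5  2.3] turn -0.1 rows 0.8
```

View pics/wk6.png

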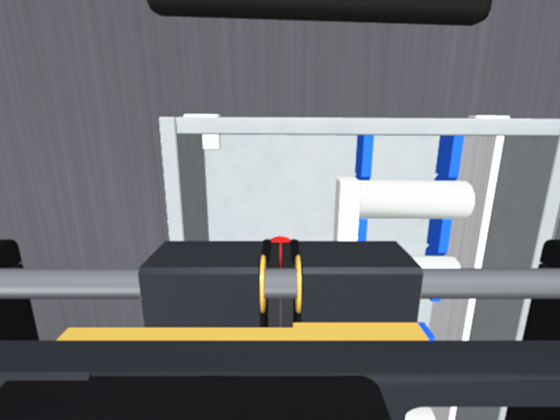

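>>> {"api": "move_arm", "payload": {"commands": [[1, -10, 0, 0, 0], [1, -50, 0, 0, 0], [1, -90, 0, 0, 0], [1, -120, 0, 0, 0], [1, -120, 0, 0, 0], [1, -120, 0, 0, 0]]}}

```text
time: 40.85
position: [0.5152, 0.2437, 0.1705]
tool_rot: [0.503, 0.497, -0.502, 0.498]
ft_force: [-0.1, 0.0, -1.2]
grip_width: 0.0004
```

```bash
python3 knob.py; cp pics/wk.png pics/wk7.png;python3 -c "
from pins import *
c=cam('top');save(c,'t34',(130,120,290,280),4);c=cam('scene');save(c,'s34',(230,80,430,230),4)"
```

```text
293 [270 193] [289 211]
[-0.23357538 36.47673244] [0.5145037  0.24193304 0.04011256]
t 40.9 pos [0.5138 0.2433 0.1688] th -90.58 q6 0.26 w 0.7 F [-1.4  0.1 -0.2]
  MOVE [156.6   0.9   1.3] turn -0.1 rows 3.8
```

View pics/wk7.png

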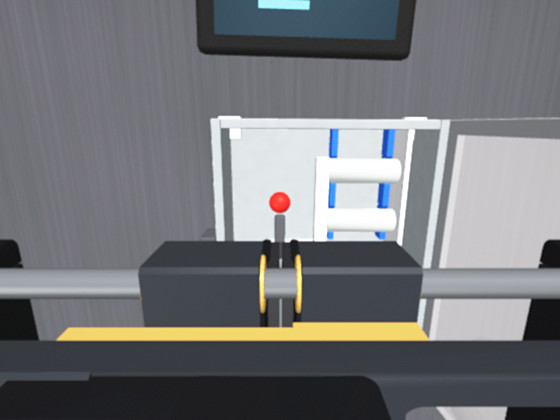

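View pics/s34.png

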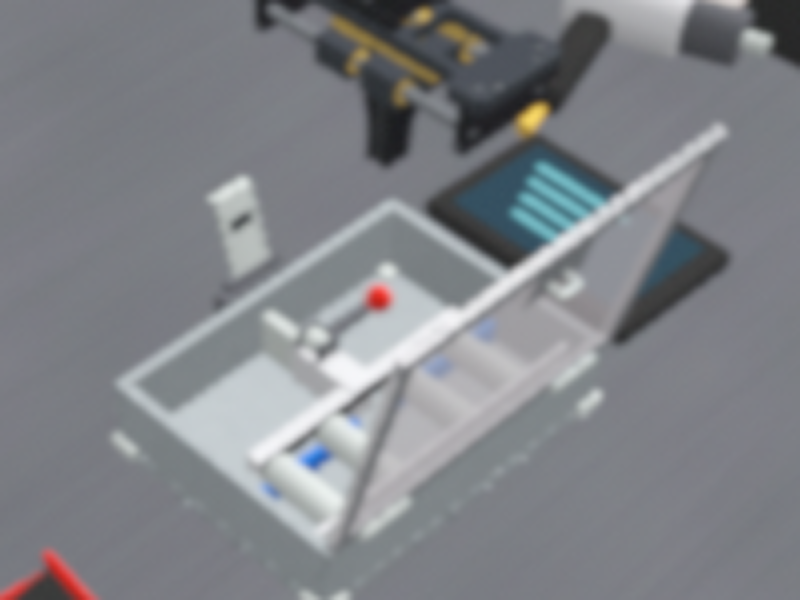

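```bash
python3 -c "
from pins import *
c=cam('top');p=onz(c,[[130+290/4,120+48/4]],.267);print(p)
for b in (1.6,1.65,1.7,1.75,1.78):
  q=proj(c,cw(100-200*np.cos(b),0,69+200*np.sin(b)));print(b,(q-[130,120])*4)
go(.515,.245,.32,-90.5); go(.735,.245,.32,-90.5)"
```

```text
[[0.69524275 0.17998376 0.267     ]]
1.6 [[281.43619036 116.10609242]]
1.65 [[282.7569556   96.50170375]]
1.7 [[284.21836288  77.31733038]]
1.75 [[285.81369922  58.62519005]]
1.78 [[286.83215902  47.67488666]]
t 41.05 pos [0.5129 0.243  0.1671] th -90.59 q6 0.26 w 0.2 F [ 0.  -1.   0.5]
  MOVE [-152.9    1.3   -1.9] turn -0.1 rows 3.7
t 41.05 pos [0.5129 0.243  0.1671] th -90.59 q6 0.26 w 0.2 F [ 0.  -1.   0.5]
  MOVE [-153.9  221.3   -4.1] turn -0.1 rows 6.5
```

View pics/t34.png

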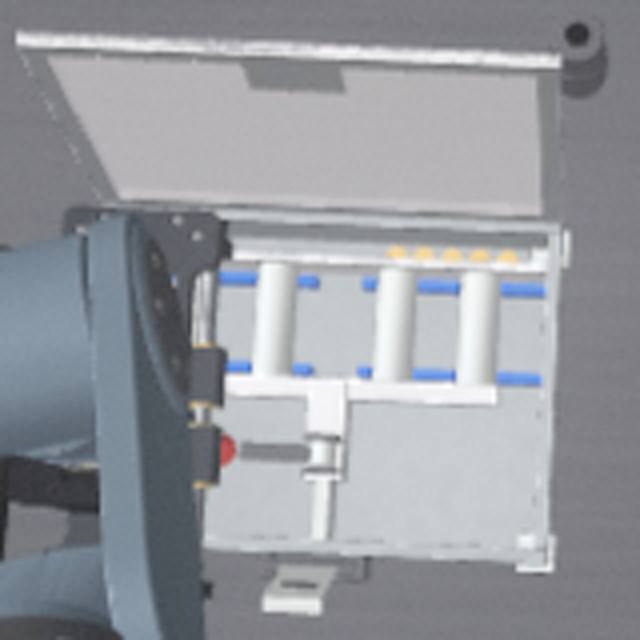

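>>> {"api": "move_arm", "payload": {"commands": [[1, -40, 0, 0, 0], [1, -80, 0, 0, 0], [1, -120, 0, 0, 0], [1, -153, 20, 0, 0], [1, -153, 60, 0, 0], [1, -153, 100, 0, 0], [1, -153, 140, 0, 0], [1, -153, 180, 0, 0]]}}

```text
time: 41.72
position: [0.6956, 0.2414, 0.3201]
tool_rot: [-0.502, -0.498, 0.504, -0.497]
ft_force: [0.4, 0.1, 0.3]
grip_width: 0.0003
```

>>> {"api": "move_arm", "payload": {"commands": [[1, 0, 40, 0, 0], [1, 0, 52, 0, 0], [1, 0, 52, 0, 0], [1, 0, 52, 0, 0]]}}

```text
time: 42.05
position: [0.7461, 0.2406, 0.3184]
tool_rot: [-0.501, -0.499, 0.504, -0.496]
ft_force: [-0.4, -0.4, 0.6]
grip_width: 0.0004
```

```bash
python3 -c "
from pins import *
go(.74,.245,.235,-90.5)
c=cam('scene');save(c,'s35',(230,0,510,210),2.8)"
```

```text
t 42.05 pos [0.7461 0.2406 0.3184] th -90.62 q6 0.18 w 0.4 F [-0.4 -0.4  0.6]
  MOVE [83.4 -5.6 -4.4] turn -0.1 rows 2.0
```

View pics/s35.png

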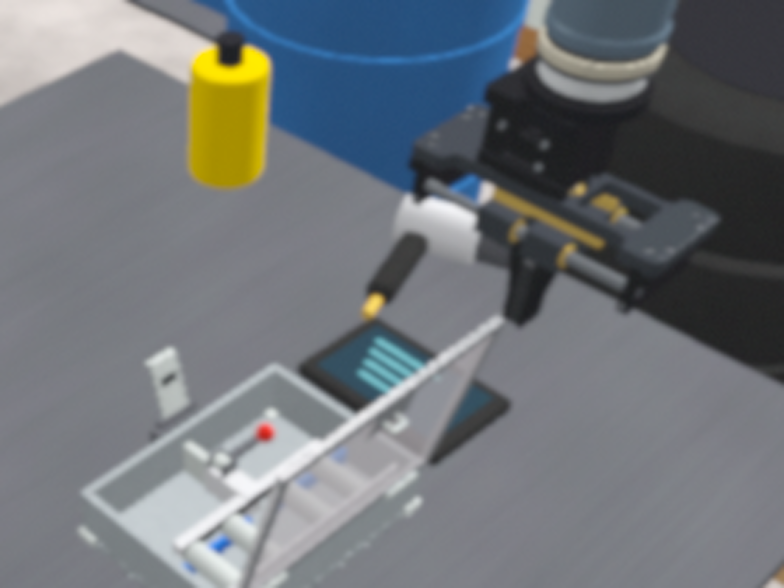

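>>> {"api": "move_arm", "payload": {"commands": [[1, 40, -3, -4, 0], [1, 75, -3, -4, 0], [1, 83, -3, -4, 0], [1, 83, -3, -4, 0]]}}

```text
time: 42.43
position: [0.7398, 0.2451, 0.2353]
tool_rot: [-0.5, -0.5, 0.505, -0.496]
ft_force: [-0.6, 0.6, -0.1]
grip_width: 0.0004
```

```bash
python3 -c "
from pins import *
go(.74,.245,.235,-90.5)
c=cam('scene');save(c,'s36',(230,0,510,210),2.8)"
```

```text
t 42.43 pos [0.7398 0.2451 0.2353] th -90.54 q6 0.19 w 0.4 F [-0.6  0.6 -0.1]
  MOVE [0.3 0.2 0.1] turn -0.0 rows 0.0
```

View pics/s36.png

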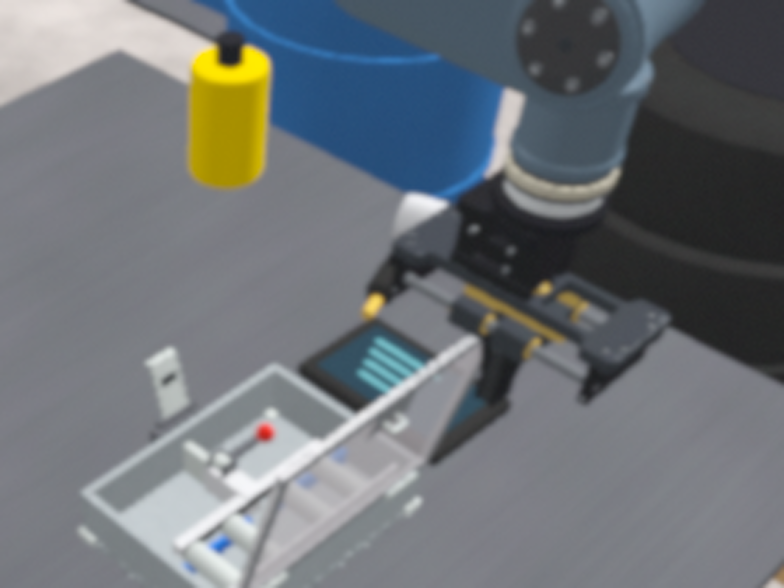

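>>> {"api": "move_arm", "payload": {"commands": [[1, 0, -15, 0, 0], [1, 0, -30, 0, 0], [1, 0, -45, 0, 0], [1, 0, -58, 0, 0], [1, 0, -67, 0, 0], [1, 1, -83, 0, 0], [1, 1.5, -98.6, 0, 0], [1, 1.5, -98.6, 0, 0]]}}

```text
time: 43.15
position: [0.6446, 0.2469, 0.2424]
tool_rot: [0.504, 0.497, -0.501, 0.499]
ft_force: [-1.5, 0.5, -0.3]
grip_width: 0.0008
```

```bash
python3 -c "
from pins import *
go(.6107,.245,.2262,-90.5)
c=cam('scene');save(c,'s37',(230,0,510,210),2.8)"
```

```text
t 43.15 pos [0.6446 0.2469 0.2424] th -90.53 q6 0.21 w 0.8 F [-1.5  0.5 -0.3]
  MOVE [ 16.1 -34.    2.2] turn -0.0 rows 0.9
```

View pics/s37.png

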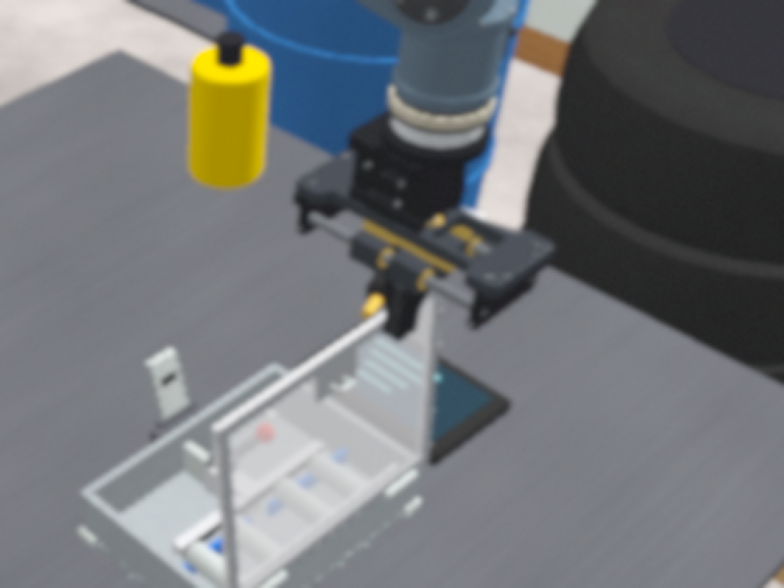

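>>> {"api": "move_arm", "payload": {"commands": [[1, 3.5, -15.5, 0, 0], [1, 7.6, -30.5, 0, 0], [1, 13.5, -45, 0, 0], [1, 20.4, -59, 0, 0], [1, 29, -72.5, 0, 0], [1, 38, -85, 0, 0], [1, 48.5, -97, 0, 0], [1, 59.8, -107.7, 0, 0]]}}

```text
time: 43.87
position: [0.5398, 0.2478, 0.1802]
tool_rot: [0.505, 0.496, -0.501, 0.499]
ft_force: [0.2, 0.4, 1.9]
grip_width: 0.0002
```

```bash
python3 -c "
from pins import *
go(.5151,.245,.1486,-90.5)
c=cam('scene');save(c,'s38',(230,0,510,210),2.8)"
```

```text
t 43.87 pos [0.5398 0.2478 0.1802] th -90.6 q6 0.25 w 0.2 F [0.2 0.4 1.9]
  MOVE [ 31.4 -24.9   3.1] turn -0.1 rows 1.0
```

View pics/s38.png

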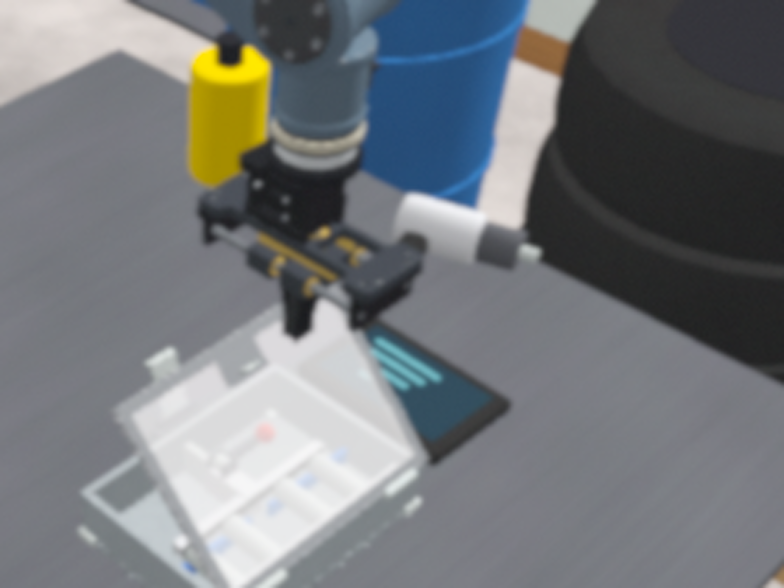

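>>> {"api": "move_arm", "payload": {"commands": [[1, 12.3, -9.8, 0, 0], [1, 25.4, -18.4, 0, 0], [1, 39.2, -25.8, 0, 0], [1, 53.6, -32.1, 0, 0], [1, 68.5, -37, 0, 0], [1, 83.7, -40.8, 0, 0], [1, 95, -43, 0, 0], [1, 102, -43, 0, 0]]}}

```text
time: 44.58
position: [0.4955, 0.2479, 0.0758]
tool_rot: [0.503, 0.497, -0.502, 0.497]
ft_force: [-0.6, 0.1, 1.3]
grip_width: 0.0007
```

>>> {"api": "move_arm", "payload": {"commands": [[1, 4, 0, 0, 0], [1, 8, 0, 0, 0], [1, 12, 0, 0, 0], [1, 12, 0, 0, 0]]}}

```text
time: 44.92
position: [0.495, 0.2477, 0.0638]
tool_rot: [0.503, 0.497, -0.502, 0.498]
ft_force: [-0.2, 0.0, 0.1]
grip_width: 0.0
```

```bash
python3 -c "
from pins import *
go(.4895,.245,.059,-90.5)
c=cam('scene');save(c,'s39',(230,50,430,200),4)"
```

```text
t 44.92 pos [0.495  0.2477 0.0638] th -90.59 q6 0.27 w 0.0 F [-0.2  0.   0.1]
  MOVE [ 4.8 -5.5  2.7] turn -0.1 rows 0.2
```

View pics/s39.png

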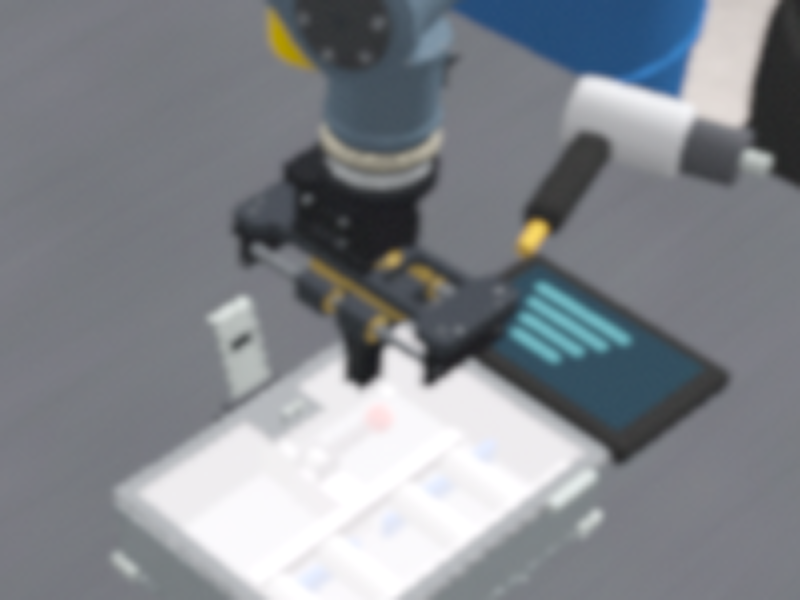

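Nearly shut; press down until contact force.

>>> {"api": "move_arm", "payload": {"commands": [[1, 2, 0, 0, 0], [1, 4, 0, 0, 0], [1, 6, 0, 0, 0], [1, 6, 0, 0, 0]]}}

```text
time: 45.3
position: [0.4951, 0.2478, 0.0598]
tool_rot: [0.503, 0.497, -0.502, 0.498]
ft_force: [-2.3, -1.5, 11.8]
grip_width: 0.0002
```

>>> {"api": "move_arm", "payload": {"commands": [[1, 1, 0, 0, 0], [1, 2, 0, 0, 0], [1, 2, 0, 0, 0]]}}

```text
time: 45.55
position: [0.4951, 0.2478, 0.0597]
tool_rot: [0.503, 0.497, -0.502, 0.498]
ft_force: [-5.3, -1.9, 24.9]
grip_width: 0.0006
```

>>> {"api": "move_arm", "payload": {"commands": [[1, -20, 0, 0, 0], [1, -60, 0, 0, 0], [1, -105, 0, 0, 0], [1, -110, -35, 0, 0], [1, -110, -75, 0, 0], [1, -110, -115, 0, 0], [1, -110, -115, 0, 0], [1, -110, -115, 0, 0]]}}

```text
time: 46.22
position: [0.3762, 0.2485, 0.166]
tool_rot: [-0.501, -0.498, 0.503, -0.498]
ft_force: [1.2, -0.7, 0.3]
grip_width: 0.0002
```

```bash
python3 -c "
from pins import *
go(.38,.184,.17,-90.5)
c=cam('scene');save(c,'s40',(230,50,430,200),4)"
```

```text
t 46.22 pos [0.3762 0.2485 0.166 ] th -90.48 q6 0.34 w 0.2 F [ 1.2 -0.7  0.3]
  MOVE [-4.   4.4 64.4] turn 0.0 rows 1.6
```

View pics/s40.png

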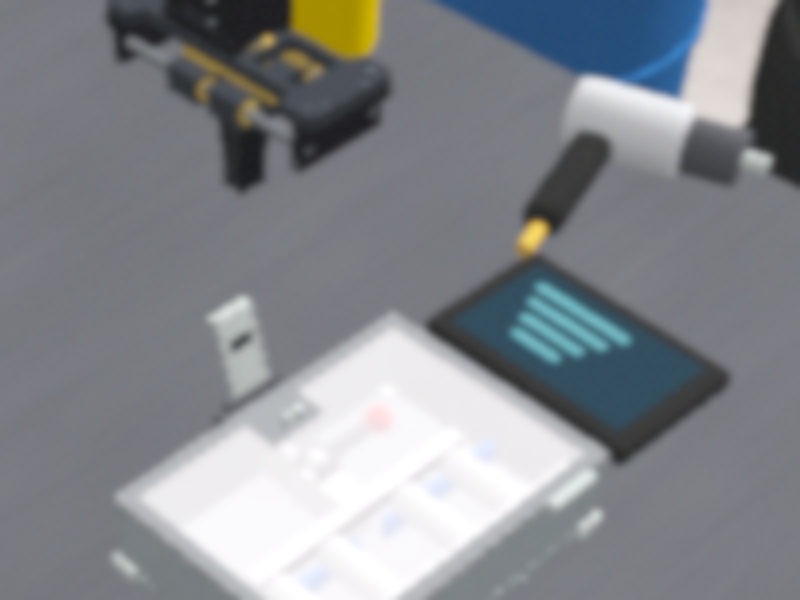

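>>> {"api": "move_arm", "payload": {"commands": [[1, 0, 2, 30, 0], [1, 0, 2, 62, 0], [1, 0, 2, 64, 0], [1, 30, 2, 64, 0], [1, 60, 2, 64, 0], [1, 69, 2, 64, 0], [1, 69, 2, 64, 0], [1, 69, 2, 64, 0]]}}

```text
time: 46.93
position: [0.3821, 0.1849, 0.0965]
tool_rot: [0.503, 0.497, -0.503, 0.497]
ft_force: [-0.1, -0.2, 0.2]
grip_width: 0.0005
```

```bash
python3 -c "
from pins import *
go(.43,.184,.1095,-90.5)
c=cam('scene');save(c,'s41',(230,50,430,200),4)"
```

```text
t 46.93 pos [0.3821 0.1849 0.0965] th -90.63 q6 0.2 w 0.5 F [-0.1 -0.2  0.2]
  MOVE [-13.   47.9   0.4] turn -0.1 rows 1.2
```

View pics/s41.png

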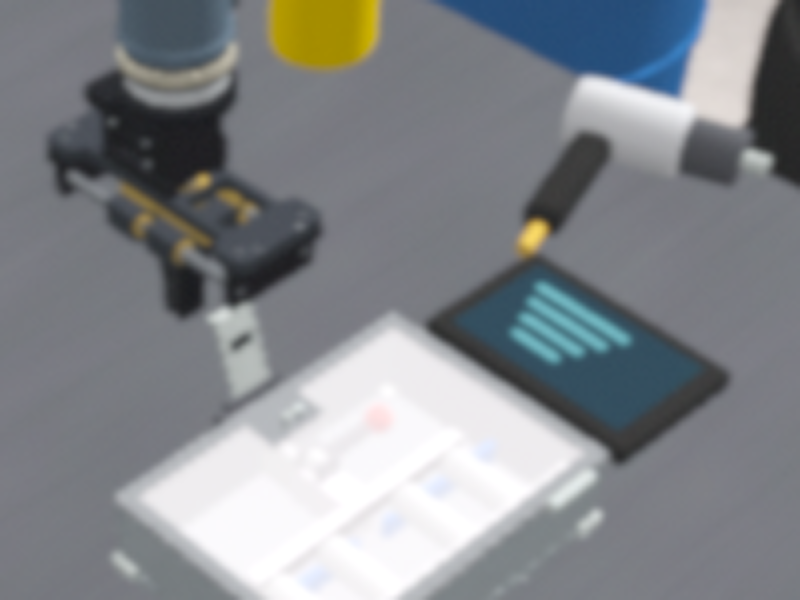

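>>> {"api": "move_arm", "payload": {"commands": [[1, -4, 16, 0, 0], [1, -9, 32, 0, 0], [1, -13, 48, 0, 0], [1, -12, 60.5, 0, 0], [1, -7.5, 72, 0, 0], [1, 0, 82.5, 0, 0], [1, 9.5, 90, 0, 0], [1, 9.5, 90, 0, 0]]}}

```text
time: 47.65
position: [0.4723, 0.1838, 0.086]
tool_rot: [0.503, 0.497, -0.503, 0.497]
ft_force: [-0.1, 0.5, -0.4]
grip_width: 0.0003
```

```bash
python3 -c "
from pins import *
go(.4775,.184,.0753,-90.5)
c=cam('scene');save(c,'s42',(230,50,430,200),4)"
```

```text
t 47.65 pos [0.4723 0.1838 0.086 ] th -90.62 q6 0.16 w 0.3 F [-0.1  0.5 -0.4]
  MOVE [10.7  5.2 -0.3] turn -0.1 rows 0.3
```

View pics/s42.png

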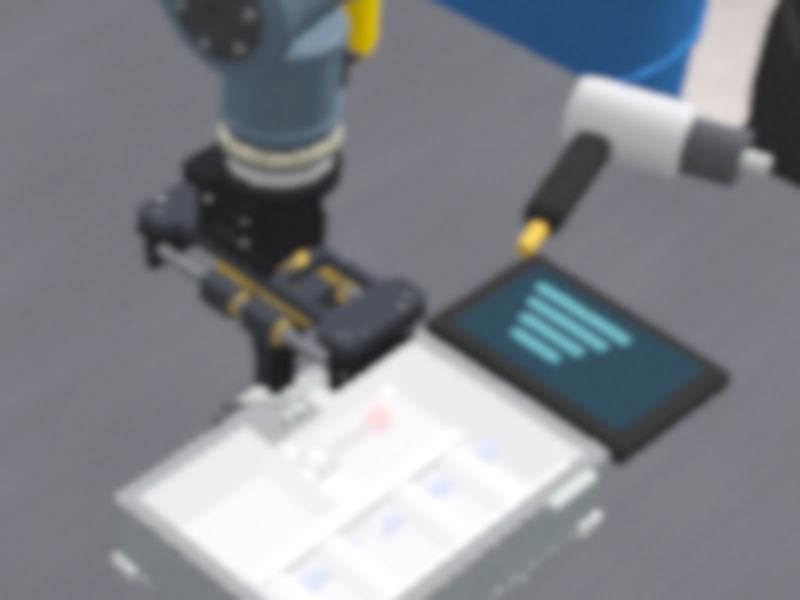

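>>> {"api": "move_arm", "payload": {"commands": [[1, 5, 3, 0, 0], [1, 10, 5, 0, 0], [1, 10, 5, 0, 0], [1, -25, 5, 0, 0], [1, -25, 40, 0, 0], [1, -10, 40, 0, 0], [1, 5, 40, 0, 0], [1, 13, 40, 0, 0]]}}

```text
time: 48.37
position: [0.5119, 0.1835, 0.0739]
tool_rot: [0.503, 0.497, -0.502, 0.498]
ft_force: [-0.1, 0.2, 0.5]
grip_width: 0.0006
```

```bash
python3 -c "
from pins import *
go(.5125,.184,.063,-90.5)
c=cam('scene');save(c,'s43',(260,80,360,155),8)
c=cam('wrist');save(c,'w43')"
```

```text
t 48.37 pos [0.5119 0.1835 0.0739] th -90.6 q6 0.15 w 0.6 F [-0.1  0.2  0.5]
  MOVE [10.9  0.6 -0.5] turn -0.1 rows 0.3
```

View pics/s43.png

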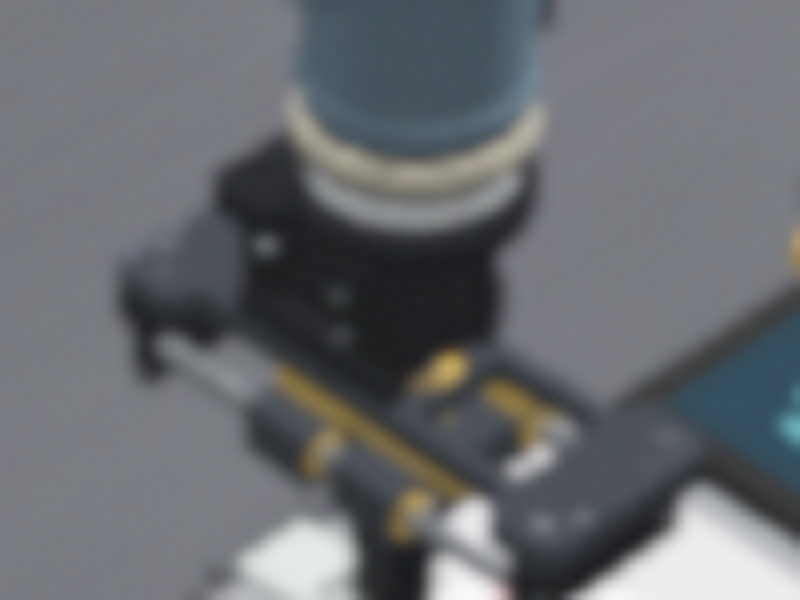

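View pics/w43.png

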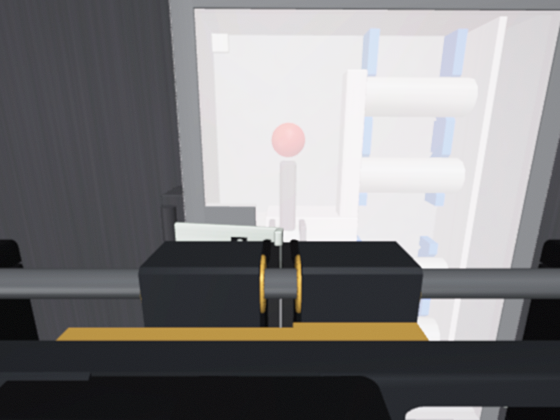

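>>> {"api": "move_arm", "payload": {"commands": [[1, 4, 0, 0, 0], [1, 8, 0, 0, 0], [1, 11, 0, 0, 0], [1, 11, 0, 0, 0]]}}

```text
time: 48.8
position: [0.5103, 0.1835, 0.0638]
tool_rot: [-0.502, -0.498, 0.503, -0.497]
ft_force: [-0.5, -0.4, 3.4]
grip_width: 0.0002
```

>>> {"api": "move_arm", "payload": {"commands": [[1, 1.5, 0, 0, 0], [1, 3, 0, 0, 0], [1, 3, 0, 0, 0]]}}

```text
time: 49.05
position: [0.5104, 0.1835, 0.0631]
tool_rot: [0.502, 0.497, -0.502, 0.498]
ft_force: [-4.2, -0.5, 18.7]
grip_width: 0.0003
```

>>> {"api": "move_arm", "payload": {"commands": [[1, -20, 0, 0, 0], [1, -60, 0, 0, 0], [1, -100, 0, 0, 0], [1, -120, 0, 40, 0], [1, -120, 0, 80, 0], [1, -120, 0, 120, 0], [1, -120, 0, 160, 0], [1, -120, 0, 200, 0]]}}

```text
time: 49.72
position: [0.5081, -0.0179, 0.181]
tool_rot: [0.503, 0.497, -0.502, 0.498]
ft_force: [0.2, -0.3, 0.2]
grip_width: 0.0005
```

>>> {"api": "move_arm", "payload": {"commands": [[1, 0, -40, 30, 0], [1, 0, -60, 60, 0], [1, 0, -60, 100, 0], [1, 0, -60, 130, 0], [1, 0, -60, 130, 0]]}}

```text
time: 50.13
position: [0.4484, -0.1517, 0.1811]
tool_rot: [-0.504, -0.494, 0.504, -0.498]
ft_force: [-0.0, -0.7, -1.5]
grip_width: 0.0006
```

```bash
python3 -c "
from pins import *
c=cam('top');save(c,'t50',(130,120,290,280),4);save(c,'t50f')
ct=c
c=cam('scene');save(c,'s50',(230,80,430,230),4);save(c,'s50f')
for n,z in (('socket_a',.08),('tablet',.018),('spanner',.005)):
  for r in robot.regions_of(c,n): print(n,round(r['p'],2),r['bbox'])
go(.5,0,.2,0)"
```

```text
socket_a 0.75 [334.1, 238.0, 351.8, 265.4]
socket_a 0.61 [305.1, 256.8, 315.1, 287.8]
tablet 0.19 [258.8, 129.2, 379.4, 217.7]
spanner 0.86 [95.0, 289.9, 157.8, 351.7]
t 50.38 pos [ 0.4468 -0.1445  0.1803] th -90.52 q6 -0.54 w 0.7 F [ 0.9  0.5 -0.8]
  MOVE [ -19.6   51.9 -145. ] turn -90.5 rows 12.6
```

View pics/t50.png

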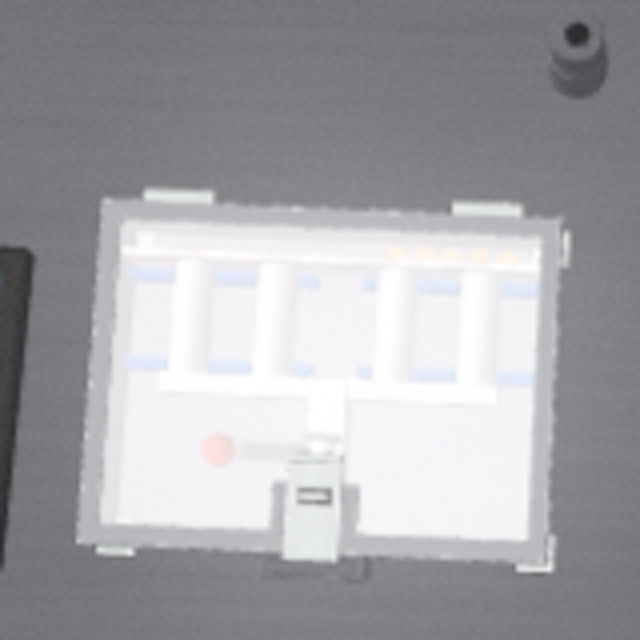

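View pics/s50.png

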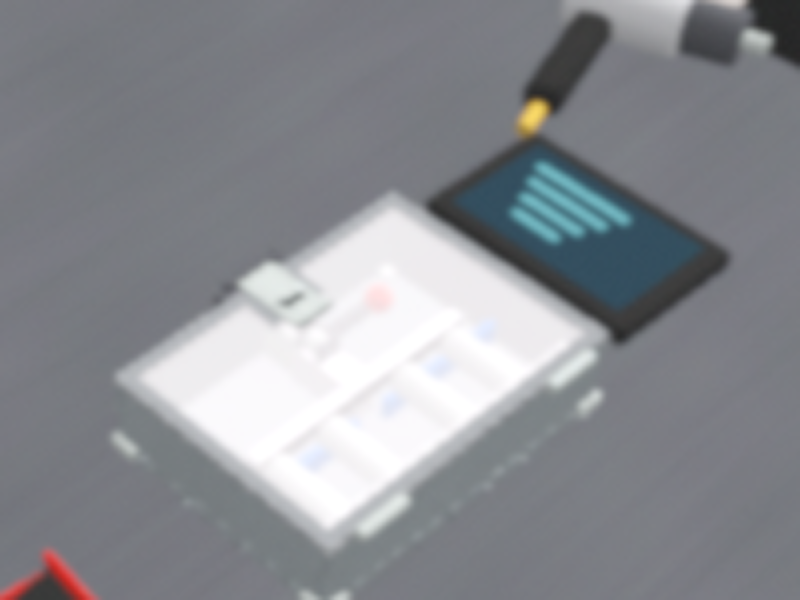

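View pics/t50f.png

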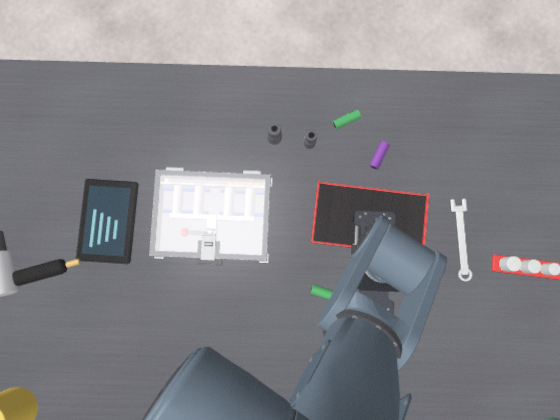

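```bash
python3 -c "
from pins import *
c=cam('scene');save(c,'s51',(280,135,320,170),18)
for a in (0,.1,.2,.3):
  P=np.array([cw(-108+62*np.cos(a),y,74.5+62*np.sin(a)) for y in (-16,16)])
  print(a,((proj(c,P)-[280,135])*18).round(0).tolist())
for b in (0,.06,.12):
  P=np.array([cw(100-200*np.cos(b),y,72+200*np.sin(b)) for y in (-134,134)])
  print(b,((proj(c,P)-[230,80])*4).round(0).tolist())
"
```

```text
0 [[412.0, 464.0], [562.0, 360.0]]
0.1 [[412.0, 433.0], [562.0, 329.0]]
0.2 [[408.0, 400.0], [559.0, 296.0]]
0.3 [[402.0, 366.0], [553.0, 262.0]]
0 [[108.0, 372.0], [385.0, 186.0]]
0.06 [[107.0, 360.0], [386.0, 174.0]]
0.12 [[107.0, 348.0], [389.0, 161.0]]
```

View pics/s51.png

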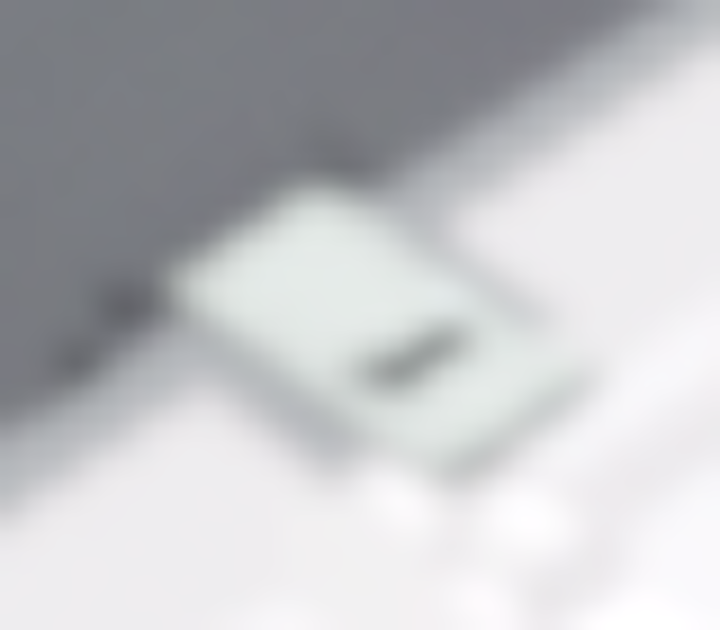

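```bash
python3 -c "
from rig import robot
print(robot.hand_in()); print(robot.get_obs()['time'])"
```

```text
the job is handed in; nothing more can be done
None
the job is handed in; nothing more can be done
```

I packed the case and handed the job in at about 50 s of the 208 s limit. No verdict is reported, so what follows is from my own last checks.

**What I did:**
- I raised the lever, drew the stop back, and laid all four pins in cradles 1 to 4.
- I pushed the stop up until it stalled against the pins at the end plate, with about 11 N.
- I pressed the lever flat, shut the lid, and swung the hasp over the staple.

**What the last checks showed:**
- **Pins:** the last top view shows all four lying between the end plate and the bar.
- **Stop:** estimated at about 36 mm from the knob's position; the allowed range is 30.5 to 39 mm.
- **Lever, lid and hasp:** each was pressed down until it met a hard stop, at about 35 N, 25 N and 19 N.
- **Surroundings:** both sockets, the tablet and the spanner look undisturbed, and the arm is clear of everything.

**What disagreed or failed on the way:**
- **Fingertips:** they sat about 38 mm higher relative to the reported tool point than the text says. My first closing on the knob missed because of this. I calibrated the height by touching the tray and used that from then on.
- **Lever knob:** it slipped out of the grip once while I was raising it. It began to slip again while I was lowering it, so I pressed it flat from above with closed fingers.
- **Hasp:** the scene picture gave a hasp angle of about 0 to 0.1 rad, which is less certain than the press contact height (about 0). The limit is 0.12 rad.

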